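# Set out the framed mirror and egg cups on a flea market stall

## Robot

A 6-joint arm with a two-finger parallel gripper is mounted at the origin on the work surface. World frame = base frame: x ahead of the robot, y to its left, z up, the work surface at z = 0. Lengths are in m, angles in rad, forces in N, time in s.
With the tool pointing down it reaches from about 0.35 to 0.975 m from the base axis. Payload 4.9 kg.
Tool frame: the origin (TCP) lies between the finger pads; the fingertips stand 14 mm ahead of it and the grasp point (between the pads) lies 5 mm behind it (manip.finger_overhang is the distance from the TCP to the fingertips, in m); z points along the fingers, y is the line along which they close (so a half turn about z gives the same grasp; the last joint's range is limited). The gripper opens to 85 mm and grips with 20 to 120 N. Pads are 22 mm wide; open, the fingers measure 114 mm over their backs; the gripper's body (76 mm by 85 mm) begins 54 mm behind the grasp point. The pads swing forward as they close: fully open they stand 13 mm farther back than shut.
Start: joints at [1.046, 0.053, 1.613, -0, 1.476, -0.119], TCP at [0.247, 0.574, 0.245] pointing down, gripper open.
Joint ranges: [-3.01, 3.01], [-1.01, 2.22], [0.06, 2.58], [-1.02, 4.17], [0.09, 2.62], [-3.14, 3.14]. Speed limits (rad/s): [2.57, 2.57, 3.14, 3.14, 3.14, 3.14].

## Interface

Orientations are given as a unit quaternion [w, x, y, z].
In Python, from plant import manip, grab_frame gives the robot as it stands.
- The arm moves only by the tool servo_tool, never from a script. Its argument "deltas" is a list that holds one entry, the list of rows, each a list of 5 numbers: the opening in per cent of the stroke, from 0 (shut) to 100 (fully open), then the shift along the world's x, y, z in m, then the turn about the world's z in degrees. A call has exactly 8 rows; each row shifts and turns the commanded pose from where the row before left it; what a row does not reach is not made up. A row lasts 1/10 s, in which the tool goes at most 50 mm and 8.59 degrees, less where a joint would pass 70% of its speed; a pose out of reach is approached as far as the arm can. A call is refused whole if a number of a shift passes 0.05 or a number of a turn 8.59, either way. A call with a gripper value outside its range is refused whole. The fingers move at their own pace and stop on an object; the grip force is fixed at half the most. Time passes only in rows, so rows that do not move let the fingers close, or fill a call up. It gives the time, the measured TCP pose, the force, the opening and the grip force at its end, in the units of the state.
- manip.state(): the state, without advancing time (a new reading comes with each control period).
- grab_frame(name): name is "side" or "top"; returns a dict with "pixels" (384x512x3 uint8, red, green, blue), "z_map" (384x512 float32, m along the optical axis (not along the pixel's ray), 0 where there is no reading), "fx", "fy", "cx", "cy" (pixels), "rvec" (rotation vector, rad) and "tvec" (3), from world to camera coordinates, as OpenCV has them. Camera axes: x right, y down, z forward; pixel columns grow to the right and rows downward; lengths in m; the calibration is good to about 2 mm. A picture is of the moment at which its call begins.
- manip.job_done(): hands the job in; it is judged then, once.
The state is a dict: "time": time; "joint_pos": joint angles; "joint_vel": joint speeds; "joint_efforts": joint torques, N m; "tool_pos": TCP position; "tool_rot": TCP orientation; "contact_force": force on the tool from outside, world axes, zero at the start; "ft_torque": the same for the moment, N m; "gripper_width": opening from 0.0 (shut) to 1.0 (fully open); "grasp_force": force on a finger pad.
Only numpy, scipy, OpenCV 4.12 (cv2) and the standard library are available. Lean on these libraries where they do the work, as an engineer would, in place of code of your own. Each camera call takes 0.05 s, during which the arm holds its last target. There are 200 camera calls.

## Task

Unpack the framed mirror and set out the display: draw the locking pin of the transit rack and hang it in the side notch of its plate, swing the retaining bar open to its stop, then lift the mirror out and lean it gently, glass outwards and squarely in the middle, against the back panel of the display stand, its foot right behind the batten so that it cannot slide. Stand every egg cup upright on the stand's board in front of the batten, none touching another, and swing the bar of the empty rack fully shut again, with the pin left in its notch. Leave the jug, caster, bowl and spoon that stand by where they are, and do not let the mirror fall.

Things in the scene. Friction and masses are not known exactly. Their poses are not given: they have to be found in the camera images.
- rack: fixed plywood transit rack, base 15 mm thick, x -155 to 210 mm, y -55 to 75; origin on the table under the middle of the mirror's slot, z up; x runs along the slot from hinge post (x -143 to -119, y -20 to 20, 193 mm high) to latch post (x 152 to 172, y -26 to 18, 215 mm high with its plate). At y = 43 a second slot holds a small picture, 125 mm high
- slot (a point): middle of the mirror's slot floor, 15 mm above the table; axes as the rack's. The slot runs along x, 18 mm wide and 208 mm long; the strips beside it end 75 mm above the table, its end blocks 60 mm. The mirror must rise 60 mm to come clear
- pin: steel locking pin standing in the bore: shaft 9 mm across and 50 mm long, then a flange 24 mm across, 4 mm thick, then a round grip 16 mm across, 30 mm tall, on top; 70 g. Origin at the centre of the flange's underside, z up to the grip; the flange rests on the plate. It locks the bar; it must rise 50 mm to come clear of the plate
- bore (a point): centre of the bore's mouth, on top of the steel plate, 215 mm above the table, at x = 134, y = 0 of the rack; axes as the rack's. The 13 mm bore goes through two ears 6 mm thick (209-215 and 186-192 mm above the table); the bar's end lies between them. The upper ear is one end of the flat plate (rack x 116 to 213, y -26 to 18) that lies on the latch post
- notch (a point): the pin's parking place, on top of the plate at x = 192, y = -3 of the rack, axes as the rack's: the notch is a slot 14 mm wide (in x) cut through the 6 mm plate from its -y edge, open 23 mm to the -y side of this point and closed 9 mm to its +y side; clear space below. Parked, the shaft hangs down through the slot and the flange rests on the plate
- bar (a joint): retaining bar: 0 shut (over the mirror, its end in the fork); grows as it swings level about a vertical hinge, free end towards the rack's +y, to a stop at 1.1 rad. Stiff (0.12 N m), stays where left. Steel, 18 mm wide, 195 to 215 mm above the table, 10 mm above the mirror's top, 282 mm long from the hinge; a round knob stands on it
- bar_hinge (a point): on the bar's hinge axis, at the height of the knob's middle (230 mm above the table), at x = -130 mm, y = 0 of the rack; its x axis points along the bar to the free end
- bar_knob (a point): middle of the knob on the bar: a round black knob 18 mm across, 30 mm tall (215 to 245 mm above the table), 180 mm from the hinge along the bar; its x axis points along the bar
- mirror: framed mirror, a flat board 14 mm thick (x), 200 mm wide (y), 170 mm high (z), about 0.45 kg, dark wooden frame; origin at the centre of its underside, z up; +x is the glass side, the back is plain card. It starts upright in the rack's slot under the bar, its top 185 mm above the table, glass towards the rack's -y
- stand: fixed wooden display stand; origin on the table at the foot of the back panel's front face, midway along it; +x is the stand's front, y along the panel, z up. Base board 8 mm thick, x -40 to 200 mm, y -135 to 135. Back panel 250 mm wide, x -16 to 0, its top 123 mm above the table
- batten (a point): foot of the batten's inner side (towards the panel), at its middle, on top of the base board, 55 mm in front of the panel; axes as the stand's. The batten is a strip on the board parallel to the panel: 250 mm long, 12 mm wide (x), 10 mm high. In front of it 133 mm of board are bare, for the small ware
- cup1: pewter egg cup, an open bowl on a short stem and round foot: 62 mm high, foot 44 mm across, bowl 48 mm across from 34 mm up to the rim; origin at the centre of its underside, z up. All four are alike; two to four of them are there. It starts standing on the table between rack and stand
- cup2: pewter egg cup, an open bowl on a short stem and round foot: 62 mm high, foot 44 mm across, bowl 48 mm across from 34 mm up to the rim; origin at the centre of its underside, z up. All four are alike; two to four of them are there. It starts standing on the table between rack and stand
- cup3: pewter egg cup, an open bowl on a short stem and round foot: 62 mm high, foot 44 mm across, bowl 48 mm across from 34 mm up to the rim; origin at the centre of its underside, z up. All four are alike; two to four of them are there. It starts standing on the table between rack and stand
- cup4: pewter egg cup, an open bowl on a short stem and round foot: 62 mm high, foot 44 mm across, bowl 48 mm across from 34 mm up to the rim; origin at the centre of its underside, z up. All four are alike; two to four of them are there. It starts standing on the table between rack and stand
- jug: bystander among the egg cups: pewter cream jug with a side handle, 75 mm high, 60 mm across, 82 mm with handle and spout; origin under its centre
- caster: bystander among the egg cups: closed pewter pepper caster, 71 mm high, 48 mm across; origin under its centre
- bowl: bystander: shallow pewter bowl 45 mm high, 128 mm across, at the far edge; origin under its centre
- spoon: bystander: spoon 190 mm long, lying at the far edge
Not all that is in view belongs to the job. Of the things that look like the mirror, the smaller one is meant.

How it is judged:
On the way, in this order (a step that is already met when the one before it is completed fails the run):
1. the pin is drawn and hangs in the notch, let go, with the bar still shut (x of pin in the frame of notch between -0.006 and 0.006 m and y of pin in the frame of notch between -0.013 and 0.008 m and z of pin in the frame of notch between -0.004 and 0.004 m and angle between pin's own z axis and vertical below 0.15 rad and linear speed of pin below 0.05 m/s and contact force between the fingers and pin below 0.1 N and value of joint bar below 0.3 rad), for 0.2 s.
2. the bar is swung open (over 0.95 rad) (value of joint bar above 0.95 rad), for 0.2 s.
3. the mirror leans on the stand's panel, glass outwards, foot behind the batten, let go (x of mirror in the frame of stand between 0.03 and 0.056 m and y of mirror in the frame of stand between -0.03 and 0.03 m and z of mirror in the frame of stand between 0.004 and 0.016 m and angle between mirror's own x axis and vertical between 1.13 and 1.39 rad and angle between mirror's own z axis and vertical below 0.45 rad and angle between the y axis of mirror and the y axis of stand, either way round below 0.12 rad and linear speed of mirror below 0.03 m/s and angular speed of mirror below 0.1 rad/s and contact force between the fingers and mirror below 0.1 N), for 0.3 s.
At the end, for the whole second after the job is handed in: Pin hanging in the notch; mirror still, leaning 10-25 deg, glass out, foot within 16 mm of the batten, within 30 mm of the middle, square within 7 deg; each egg cup upright wholly on the board in front of the batten, centres 49 mm apart; bar shut within 0.08 rad (x of pin in the frame of notch between -0.006 and 0.006 m and y of pin in the frame of notch between -0.013 and 0.008 m and z of pin in the frame of notch between -0.004 and 0.004 m and angle between pin's own z axis and vertical below 0.15 rad and linear speed of pin below 0.05 m/s and x of mirror in the frame of stand between 0.03 and 0.056 m and y of mirror in the frame of stand between -0.03 and 0.03 m and z of mirror in the frame of stand between 0.004 and 0.016 m and angle between mirror's own x axis and vertical between 1.13 and 1.39 rad and angle between mirror's own z axis and vertical below 0.45 rad and angle between the y axis of mirror and the y axis of stand, either way round below 0.12 rad and linear speed of each of mirror, cup1, cup2, cup3, cup4 below 0.03 m/s and angular speed of mirror below 0.1 rad/s and value of joint bar below 0.08 rad and x of cup1 in the frame of stand between 0.083 and 0.184 m and y of cup1 in the frame of stand between -0.118 and 0.118 m and z of cup1 in the frame of stand between 0.003 and 0.014 m and angle between each of cup1, cup2, cup3, cup4's own z axis and vertical below 0.1 rad and x of cup2 in the frame of stand between 0.083 and 0.184 m and y of cup2 in the frame of stand between -0.118 and 0.118 m and z of cup2 in the frame of stand between 0.003 and 0.014 m and x of cup3 in the frame of stand between 0.083 and 0.184 m and y of cup3 in the frame of stand between -0.118 and 0.118 m and z of cup3 in the frame of stand between 0.003 and 0.014 m and x of cup4 in the frame of stand between 0.083 and 0.184 m and y of cup4 in the frame of stand between -0.118 and 0.118 m and z of cup4 in the frame of stand between 0.003 and 0.014 m and horizontal distance between cup1 and cup2 above 0.049 m and horizontal distance between each of cup1, cup2 and cup3 above 0.049 m and horizontal distance between each of cup1, cup2, cup3 and cup4 above 0.049 m); the robot touches nothing.
It fails at once if the mirror falls (tips more than 60 degrees) (angle between mirror's own z axis and vertical above 1.05 rad).
It fails at once if the mirror is banged against the stand (over 60 N) (contact force between mirror and stand above 60 N).
It fails at once if a bystander is knocked over or shifted by more than 60 mm (distance of any of jug, caster, bowl, spoon from where it was at the start of the episode above 0.06 m or angle between any of jug, caster, bowl's own z axis and vertical above 0.6 rad).
Of cup1, cup2, cup3, cup4 only 2 to 4 are there at a start; the rules pass over those that are not, and their reading is None.
At some moment in a run one of cup1, cup2, cup3, cup4 may be knocked a few centimetres aside while the robot is not near it.
It also fails if it takes over 210 s, if anything falls off the work surface, if the arm or the gripper's body presses on something with over 40 N, if the wrist force passes 120 N, or if a joint passes its speed limit or range.

## Working session

There is one attempt and no reset: what is moved stays moved. The work goes in short steps, Python scripts to look and compute and a tool call to move; the robot and the scene stay as the last step left them, time stands still between calls to the robot, and variables do not carry over. Pictures are saved under pics/ and viewed, at most 14 in all, crops included, and the job is handed in when it is done.

Besides the shell and the picture viewer there is one more tool, called after "Call:" in YAML: its name, and indented under it one key for each argument. servo_tool: Moves the arm, as the interface text tells. Its arguments: {"type":"object","properties":{"deltas":{"type":"array"}},"required":["deltas"]}

```bash
mkdir -p pics; cat > h.py <<'E'
import numpy as np, cv2
from plant import manip, grab_frame
def grab(n):
    f=grab_frame(n); R,_=cv2.Rodrigues(np.array(f["rvec"],float)); f["R"]=R; f["t"]=np.array(f["tvec"],float).ravel()
    z=f["z_map"]; v,u=np.mgrid[:z.shape[0],:z.shape[1]]
    P=np.stack([(u-f["cx"])/f["fx"]*z,(v-f["cy"])/f["fy"]*z,z],-1)
    W=(P-f["t"])@R; W[z==0]=np.nan; f["W"]=W; return f
def save(f,n,box=None,s=1.5):
    im=f["pixels"][:,:,::-1]
    if box: im=im[box[1]:box[3],box[0]:box[2]]
    cv2.imwrite("pics/"+n,cv2.resize(im,None,fx=s,fy=s,interpolation=cv2.INTER_CUBIC))
E
python3 - <<'E'
from h import *
for n in("top","side"):
    f=grab(n); save(f,n+"0.png"); np.savez(n+"0.npz",W=f["W"],px=f["pixels"]); print(n,-f["R"].T@f["t"],f["R"][2],f["fx"])
s=manip.state();print({k:s[k] for k in("time","tool_pos","tool_rot","gripper_width","contact_force")})
E
```

```text
top [ 0.3024737  -0.04244449  1.38393511] [ 0.17007933 -0.00690568 -0.98540618] 484.099658914851
side [-0.13638478 -0.67180261  0.81606165] [ 0.58991827  0.54159636 -0.5988905 ] 457.1735328539774
{'time': 0.1, 'tool_pos': array([0.24644382, 0.5737659 , 0.24418147]), 'tool_rot': array([-2.95122884e-04,  2.01513416e-01,  9.79485307e-01, -8.88698610e-04]), 'gripper_width': 0.9991739125339629, 'contact_force': array([ 0.00843921,  0.08882904, -0.53943404])}
```

View pics/top0.png

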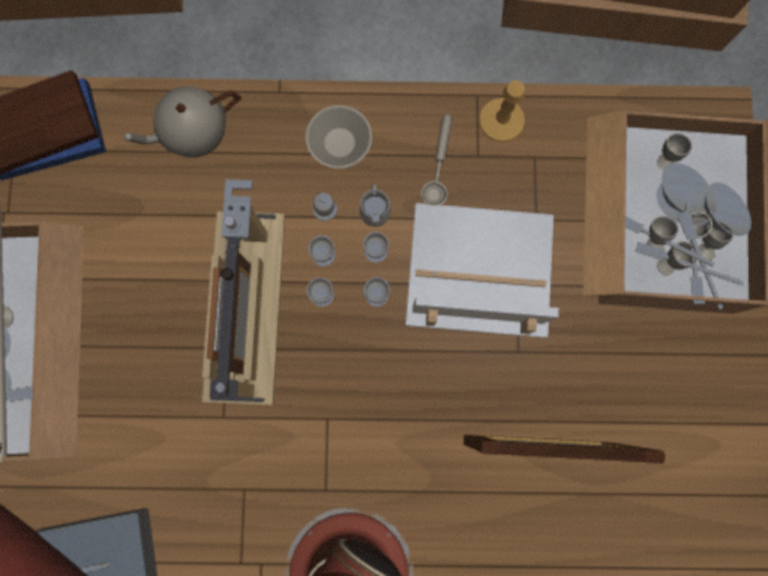

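View pics/side0.png

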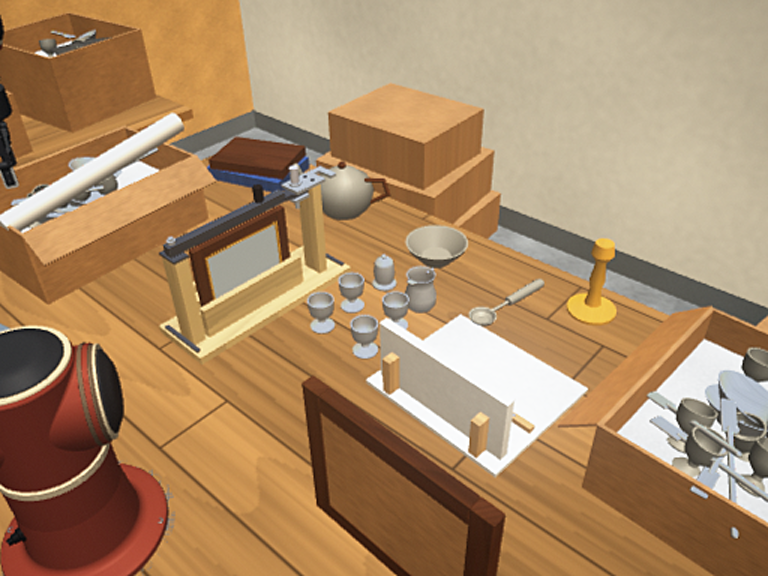

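The top view shows the rack on the left with its bar along world x, from hinge (220,388) to pin (232,220). The notch (243,190) opens to the right, towards -y. The cups are at (321,250), (320,292), (375,247) and (376,292), with the caster at (324,205) and the jug at (375,207). The stand is at (480,270) with its panel at (485,308) on the robot's side. The big decoy frame is at (565,450).

```bash
cat > m.py <<'E'
from h import *
T=np.load("top0.npz");W=T["W"];px=T["px"].astype(int)
def sel(u0,v0,u1,v1,zl,zh,scale=1.5):
    a=W[int(v0/scale):int(v1/scale),int(u0/scale):int(u1/scale)].reshape(-1,3)
    return a[(a[:,2]>zl)&(a[:,2]<zh)]
def rect(p):
    (c,s,a)=cv2.minAreaRect((p[:,:2]*1000).astype(np.float32)); return np.round(c,1),np.round(s,1),round(a,2)
print("plate",rect(sel(215,170,260,245,.209,.2205)),len(sel(215,170,260,245,.209,.2205)))
p=sel(215,200,260,245,.244,.256);print("pin top",p.mean(0),len(p))
p=sel(210,250,250,300,.238,.252);print("knob",p.mean(0) if len(p) else 0,len(p))
b=sel(205,240,250,375,.210,.219);d=cv2.fitLine((b[:,:2]).astype(np.float32),cv2.DIST_HUBER,0,.01,.01).ravel();print("bar",d,np.degrees(np.arctan2(d[1],d[0])),len(b))
print("rackbase",rect(sel(190,200,295,410,.010,.019)))
print("mirrortop?",rect(sel(225,250,270,385,.178,.189)))
print("small?",rect(sel(200,240,225,385,.12,.15)) if len(sel(200,240,225,385,.12,.15)) else 0)
print("board",rect(sel(395,195,570,345,.005,.0115)))
print("panel top",rect(sel(405,290,570,325,.117,.128)))
print("batten",rect(sel(405,262,555,295,.0145,.022)))
for n,u,v in(("c",321,250),("c",320,292),("c",375,247),("c",376,292),("caster",324,205),("jug",375,207)):
    q=sel(u-22,v-22,u+22,v+22,.035,.09); q=q[q[:,2]>q[:,2].max()-.008]
    print(n,np.round(cv2.minEnclosingCircle((q[:,:2]*1000).astype(np.float32)),1) if 0 else (cv2.minEnclosingCircle((q[:,:2]*1000).astype(np.float32))),q[:,2].max())
E
python3 m.py
```

```text
plate (array([613.5, 188.2]), array([ 45.1, 110.2]), 88.41) 557
pin top [0.58781692 0.19249838 0.24976337] 34
knob [0.50413416 0.19419031 0.24539822] 45
bar [ 0.9997003  -0.02448145  0.44432145  0.19582072] -1.4028238 568
rackbase (array([477.7, 216.7]), array([377.5, 186.7]), 4.11)
mirrortop? (array([454. , 189.5]), array([  2.3, 195.2]), 88.6)
small? (array([455. , 237.7]), array([ 14. , 158.1]), 88.8)
board (array([ 561.7, -251.8]), array([292.4, 343.7]), 0.76)
panel top (array([ 473. , -239.4]), array([250.6,  17.2]), 85.94)
batten (array([ 542.7, -244.3]), array([ 61.5, 265.3]), 0.82)
c ((585.8204956054688, 58.151329040527344), 23.99139404296875) 0.06870330766601439
c ((506.7326354980469, 58.95439529418945), 23.6903018951416) 0.06775439915738667
c ((594.3964233398438, -43.730926513671875), 23.63182258605957) 0.07273431020361278
c ((508.5718994140625, -46.194610595703125), 23.693334579467773) 0.07058537761324953
caster ((675.4412231445312, 56.38710021972656), 10.619488716125488) 0.07388636468458237
jug ((665.1897583007812, -39.13472366333008), 29.943424224853516) 0.08561184657970018
```

```bash
cat >> m.py <<'E'
print("----")
import sys
def ang(d): return np.degrees(np.arctan2(d[1],d[0]))
# batten rows: orange strip by colour, z
s=slice
sub=px[int(262/1.5):int(295/1.5),int(405/1.5):int(555/1.5)];w=W[int(262/1.5):int(295/1.5),int(405/1.5):int(555/1.5)]
m=(sub[...,0]-sub[...,2]>40); b=w[m]; b=b[~np.isnan(b[:,0])]
d=cv2.fitLine(b[:,:2].astype(np.float32),cv2.DIST_HUBER,0,.01,.01).ravel();print("batten",ang(d),b.mean(0),rect(b),len(b))
p=sel(405,290,570,325,.113,.132);d=cv2.fitLine(p[:,:2].astype(np.float32),cv2.DIST_HUBER,0,.01,.01).ravel();print("panel",ang(d),d,rect(p),p[:,2].mean(),len(p))
# white board outline on plane z=.008
hsv=cv2.cvtColor(T["px"],cv2.COLOR_RGB2HSV)
mk=(hsv[...,1]<40)&(hsv[...,2]>120)&(W[...,2]<.03);mk[:, :int(395/1.5)]=0;mk[:,int(575/1.5):]=0;mk[:int(195/1.5)]=0;mk[int(345/1.5):]=0
mk=cv2.morphologyEx(mk.astype(np.uint8),cv2.MORPH_OPEN,np.ones((3,3)))
q=W[mk>0];q[:,2].mean();print("board",rect(q),len(q),q[:,2].mean())
S=np.load("side0.npz");Ws=S["W"].reshape(-1,3)
k=(Ws[:,0]>.42)&(Ws[:,0]<.53)&(Ws[:,1]>-.39)&(Ws[:,1]<-.1)&(Ws[:,2]>.119)&(Ws[:,2]<.127)
print("side panel",rect(Ws[k]),k.sum())
k=(Ws[:,0]>.4)&(Ws[:,0]<.8)&(Ws[:,1]>-.42)&(Ws[:,1]<-.08)&(Ws[:,2]>.004)&(Ws[:,2]<.0125);print("side board",rect(Ws[k]),k.sum())
k=(Ws[:,0]>.55)&(Ws[:,0]<.7)&(Ws[:,1]>.14)&(Ws[:,1]<.23)&(Ws[:,2]>.245)&(Ws[:,2]<.255);print("side pin",Ws[k].mean(0),k.sum())
k=(Ws[:,0]>.47)&(Ws[:,0]<.53)&(Ws[:,1]>.14)&(Ws[:,1]<.23)&(Ws[:,2]>.241)&(Ws[:,2]<.252);print("side knob",Ws[k].mean(0),k.sum())
k=(Ws[:,0]>.55)&(Ws[:,0]<.7)&(Ws[:,1]>.14)&(Ws[:,1]<.23)&(Ws[:,2]>.211)&(Ws[:,2]<.219);print("side plate",rect(Ws[k]),k.sum())
for x in np.arange(.6,.69,.004):
    pp=sel(210,165,265,250,.208,.222);r=pp[abs(pp[:,0]-x)<.0025];print(round(x,3),np.round(np.sort(r[:,1])[[0,-1]]*1000,0) if len(r) else 0,len(r))
E
python3 m.py | sed -n '/----/,$p'; python3 - <<'E'
import cv2
a=cv2.imread("pics/side0.png")[130:270,240:380];b=cv2.imread("pics/top0.png")[165:265,195:295]
cv2.imwrite("pics/c1.png",cv2.hconcat([cv2.resize(a,(400,400)),cv2.resize(b,(400,400))]))
E
```

```text
----
batten 87.10825 [ 0.54300197 -0.24203173  0.01528337] (array([ 545.4, -245.6]), array([ 62.1, 290.1]), 0.58) 310
panel 85.80873 [ 0.0730862   0.9973256   0.47244352 -0.2392106 ] (array([ 473.2, -239.5]), array([250.6,  17.5]), 85.79) 0.12434626301434192 633
board (array([ 569.2, -245.9]), array([272.3, 261. ]), 85.72) 6180 0.009806656650128948
side panel (array([ 470.8, -238.1]), array([250.9,  21.1]), 85.99) 655
side board (array([ 611. , -242.9]), array([387.7, 312.4]), 6.02) 4517
side pin [0.5848635  0.19181904 0.2471396 ] 17
side knob [0.50212811 0.19472817 0.24294775] 20
side plate (array([608.6, 188.1]), array([116.6,  49.9]), 0.91) 249
0.6 [167. 209.] 21
0.604 [166. 209.] 33
0.608 [167. 209.] 32
0.612 [166. 210.] 37
0.616 [166. 210.] 37
0.62 [166. 211.] 38
0.624 [166. 211.] 32
0.628 [166. 210.] 35
0.632 [166. 209.] 37
0.636 [166. 209.] 34
0.64 [166. 208.] 19
0.644 [200. 207.] 9
0.648 [199. 209.] 11
0.652 [166. 209.] 25
0.656 [166. 209.] 39
0.66 [165. 208.] 28
0.664 [165. 208.] 38
0.668 [165. 208.] 16
0.672 0 0
0.676 0 0
0.68 0 0
0.684 0 0
0.688 0 0
```

View pics/c1.png

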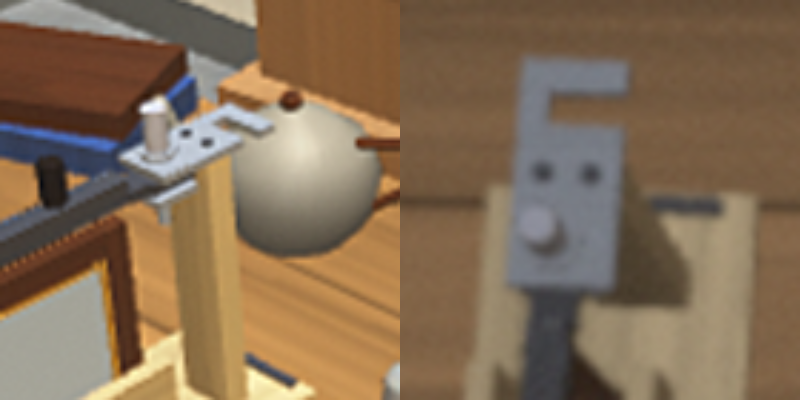

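The pin is at about (0.587, 0.192), the notch at about (0.646, 0.188), rack yaw is -1.4° and stand yaw is -4.2°. I'm moving above the pin while turning to tool yaw -91.4°.

Call:
servo_tool:
  deltas:
    - [[60, 0, 0, 0.04, -8.5], [60, 0.01, -0.02, 0.04, -8.5], [60, 0.02, -0.024, 0.02, -8.5], [60, 0.02, -0.024, 0, -8.5], [60, 0.022, -0.024, 0, -8.5], [60, 0.022, -0.024, 0, -8.5], [60, 0.022, -0.024, 0, -8.5], [60, 0.022, -0.024, 0, -8.5]]

```text
time: 0.9
tool_pos: [0.3852, 0.409, 0.3447]
tool_rot: [-0.0, 0.717, 0.697, -0.0]
contact_force: [-0.3, 1.0, -0.5]
gripper_width: 0.603
grasp_force: 0.0
```

Call:
servo_tool:
  deltas:
    - [[60, 0.022, -0.024, 0, -8.5], [60, 0.022, -0.024, 0, -8.5], [60, 0.022, -0.024, 0, -8.5], [60, 0.022, -0.024, 0, -8.5], [60, 0.022, -0.024, 0, -8.5], [60, 0.022, -0.024, 0, -8.5], [60, 0.022, -0.024, 0, -8.5], [60, 0.022, -0.024, 0, -8.5]]

```text
time: 1.7
tool_pos: [0.5613, 0.2171, 0.3446]
tool_rot: [-0.0, 0.984, 0.177, -0.001]
contact_force: [0.3, 0.2, 0.9]
gripper_width: 0.598
grasp_force: 0.0
```

```bash
cat > st.py <<'E'
from h import *
s=manip.state();w,x,y,z=s["tool_rot"];ty=np.degrees(np.arctan2(1-2*(x*x+z*z),2*(x*y-w*z)))
print(round(s["time"],2),np.round(s["tool_pos"],4),"yaw",round(ty,2),"g",round(s["gripper_width"],3),round(s["grasp_force"],1) if np.isscalar(s["grasp_force"]) else s["grasp_force"],"F",np.round(s["contact_force"],1),"j",np.round(s["joint_pos"],2))
E
python3 st.py
```

```text
1.7 [0.5613 0.2171 0.3446] yaw -69.6 g 0.598 0.0 F [0.3 0.2 0.9] j [ 0.25 -0.04  1.54  0.    1.64  1.46]
```

Call:
servo_tool:
  deltas:
    - [[60, 0.013, -0.0125, 0, -7.3], [60, 0.0127, -0.0126, 0, -7.3], [60, 0, 0, -0.03, -7.2], [60, 0, 0, -0.03, 0], [60, 0, 0, -0.02, 0], [60, 0, 0, -0.018, 0], [60, 0, 0, -0.009, 0], [60, 0, 0, 0, 0]]

```text
time: 2.5
tool_pos: [0.5857, 0.193, 0.2366]
tool_rot: [0.0, 1.0, -0.009, -0.001]
contact_force: [-0.6, -0.2, -0.1]
gripper_width: 0.602
grasp_force: 0.0
```

Call:
servo_tool:
  deltas:
    - [[0, 0, 0, 0, 0], [0, 0, 0, 0, 0], [0, 0, 0, 0, 0], [0, 0, 0, 0, 0], [0, 0, 0, 0, 0], [0, 0, 0, 0, 0], [0, 0, 0, 0, 0], [0, 0, 0, 0, 0]]

```text
time: 3.3
tool_pos: [0.5872, 0.1935, 0.2403]
tool_rot: [-0.001, 1.0, -0.009, 0.002]
contact_force: [-0.2, 1.1, 5.9]
gripper_width: 0.16
grasp_force: 58.7
```

```bash
python3 st.py; python3 - <<'E'
from h import *
f=grab("side");save(f,"s1.png",(140,60,290,200),4)
E
```

```text
3.3 [0.5872 0.1935 0.2403] yaw -91.04 g 0.16 58.7 F [-0.2  1.1  5.9] j [0.2  0.04 1.64 0.   1.46 1.79]
```

View pics/s1.png

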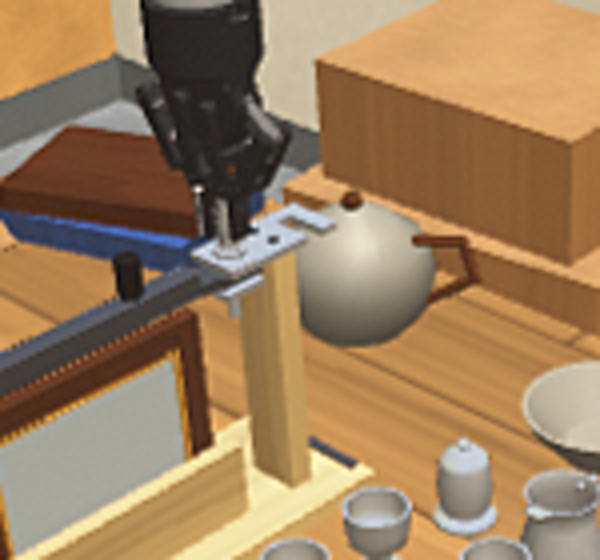

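The crop shows the fingers closed on the pin grip at (228,225), with the notch clear at (305,215). Next is the lift.

Call:
servo_tool:
  deltas:
    - [[0, 0, 0, 0.006, 0], [0, 0, 0, 0.01, 0], [0, 0, 0, 0.012, 0], [0, 0, 0, 0.012, 0], [0, 0, 0, 0.012, 0], [0, 0, 0, 0.01, 0], [0, 0, 0, 0.002, 0], [0, 0, 0, 0, 0]]

```text
time: 4.15
tool_pos: [0.5866, 0.1928, 0.3032]
tool_rot: [0.0, 1.0, -0.009, 0.0]
contact_force: [-0.3, 0.3, -1.8]
gripper_width: 0.161
grasp_force: 58.8
```

Call:
servo_tool:
  deltas:
    - [[0, 0.01, -0.001, 0, 0], [0, 0.012, -0.001, 0, 0], [0, 0.012, -0.001, 0, 0], [0, 0.012, -0.001, 0, 0], [0, 0.012, -0.001, 0, 0], [0, 0, 0, 0, 0], [0, 0, 0, 0, 0], [0, 0, 0, 0, 0]]

```text
time: 4.95
tool_pos: [0.6442, 0.1882, 0.3023]
tool_rot: [-0.0, 1.0, -0.009, -0.0]
contact_force: [-0.5, -0.9, -1.4]
gripper_width: 0.161
grasp_force: 58.8
```

```bash
python3 st.py; python3 - <<'E'
from h import *
f=grab("side");save(f,"s2.png",(140,60,290,200),4)
# pin pixels: project expected shaft tip & notch
def prj(p): 
    c=f["R"]@np.array(p)+f["t"];return ((c[:2]/c[2]*[f["fx"],f["fy"]]+[f["cx"],f["cy"]])-[140,60])*4
print(prj([.6462,.188,.215]),prj([.6462,.188,.270]),prj([.6462,.188,.220]))
E
```

```text
4.95 [0.6442 0.1882 0.3023] yaw -91.04 g 0.161 58.8 F [-0.5 -0.9 -1.4] j [0.17 0.13 1.43 0.   1.58 1.76]
[293.7550583  219.34673718] [288.09648081 147.33765399] [293.25263618 212.95308856]
```

View pics/s2.png

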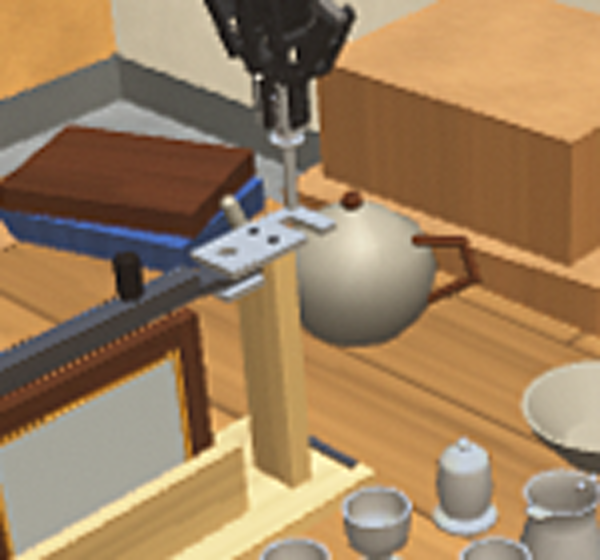

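The pin is out. Its shaft runs from (288,140) to its tip at (291,208), right above the notch at (300,218), so I can lower it.

Call:
servo_tool:
  deltas:
    - [[0, 0.0005, 0, -0.01, 0], [0, 0, 0, -0.01, 0], [0, 0, 0, -0.01, 0], [0, 0, 0, -0.01, 0], [0, 0, 0, -0.008, 0], [0, 0, 0, -0.006, 0], [0, 0, 0, -0.004, 0], [0, 0, 0, 0, 0]]

```text
time: 5.8
tool_pos: [0.6447, 0.1881, 0.2436]
tool_rot: [0.0, 1.0, -0.009, -0.0]
contact_force: [0.7, -0.6, -0.4]
gripper_width: 0.166
grasp_force: 58.8
```

```bash
python3 st.py
```

```text
5.8 [0.6447 0.1881 0.2436] yaw -91.05 g 0.166 58.8 F [ 0.7 -0.6 -0.4] j [0.17 0.16 1.5  0.   1.48 1.76]
```

Call:
servo_tool:
  deltas:
    - [[0, 0, 0, -0.002, 0], [0, 0, 0, -0.0015, 0], [0, 0, 0, 0, 0], [40, 0, 0, 0, 0], [40, 0, 0, 0, 0], [40, 0, 0, 0, 0], [40, 0, 0, 0, 0], [40, 0, 0, 0, 0]]

```text
time: 6.6
tool_pos: [0.645, 0.1881, 0.2409]
tool_rot: [-0.0, 1.0, -0.009, 0.0]
contact_force: [0.1, -0.5, -0.4]
gripper_width: 0.398
grasp_force: 0.0
```

Call:
servo_tool:
  deltas:
    - [[40, 0, 0, 0.01, 0], [40, 0, 0, 0.03, 0], [40, 0, 0, 0.04, 0], [40, -0.03, 0, 0, 0], [40, -0.04, 0.002, 0, 0], [40, -0.04, 0.002, 0, 0], [40, -0.03, 0.002, 0, 0], [40, 0, 0, 0, 0]]

```text
time: 7.4
tool_pos: [0.5025, 0.1946, 0.3222]
tool_rot: [-0.0, 1.0, -0.008, 0.001]
contact_force: [0.1, -0.1, 0.5]
gripper_width: 0.399
grasp_force: 0.0
```

```bash
python3 st.py; python3 - <<'E'
from h import *
f=grab("side");save(f,"s3.png",(140,60,290,200),4)
W=f["W"].reshape(-1,3);k=(W[:,0]>.61)&(W[:,0]<.69)&(W[:,1]>.15)&(W[:,1]<.23)&(W[:,2]>.243)&(W[:,2]<.255);print(W[k].mean(0),k.sum())
E
```

```text
7.4 [0.5025 0.1946 0.3222] yaw -90.96 g 0.399 0.0 F [ 0.1 -0.1  0.5] j [ 0.23 -0.19  1.72  0.    1.61  1.82]
[0.64233694 0.18499167 0.24682586] 18
```

View pics/s3.png

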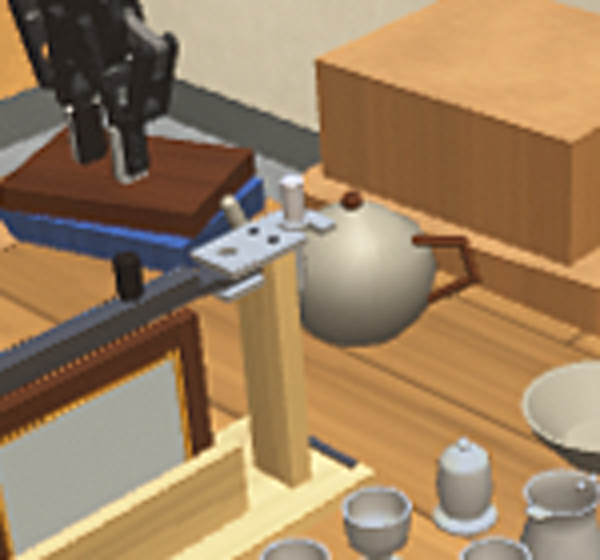

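The pin stands upright in the notch at (292,195) and is let go. Next I work out the knob arc.

```bash
python3 - <<'E'
import numpy as np
h=np.array([.3239,.1991]);
a=np.radians(-1.4+np.linspace(0,63.6,17));p=h+.18*np.c_[np.cos(a),np.sin(a)]
print(p[0]);print(np.round(np.diff(p,axis=0)*1000,1).tolist(),63.6/16, p[-1])
E
```

```text
[0.50384627 0.19470221]
[[-0.1, 12.5], [-1.0, 12.4], [-1.9, 12.3], [-2.7, 12.2], [-3.5, 12.0], [-4.4, 11.7], [-5.2, 11.4], [-5.9, 11.0], [-6.7, 10.5], [-7.4, 10.1], [-8.1, 9.5], [-8.7, 8.9], [-9.3, 8.3], [-9.9, 7.6], [-10.4, 6.9], [-10.8, 6.2]] 3.975 [0.4078496  0.35832458]
```

Call:
servo_tool:
  deltas:
    - [[40, 0.001, 0, -0.03, 0], [40, 0, 0, -0.03, 0], [40, 0, 0, -0.016, 0], [40, 0, 0, -0.008, 0], [28, 0, 0, 0, 0], [28, 0, 0, 0, 0], [28, 0, 0, 0, 0], [28, 0, 0, 0, 0]]

```text
time: 8.25
tool_pos: [0.5067, 0.1946, 0.2383]
tool_rot: [-0.001, 1.0, -0.009, 0.001]
contact_force: [0.3, 3.0, -0.3]
gripper_width: 0.278
grasp_force: 1.3
```

Call:
servo_tool:
  deltas:
    - [[28, -0.001, 0.0125, 0, 3.97], [28, -0.002, 0.0124, 0, 3.98], [28, -0.003, 0.0123, 0, 3.97], [28, -0.0035, 0.0122, 0, 3.98], [28, -0.004, 0.012, 0, 3.97], [28, -0.0045, 0.0117, 0, 3.98], [28, -0.0052, 0.0114, 0, 3.97], [28, -0.0059, 0.011, 0, 3.98]]

```text
time: 9.05
tool_pos: [0.4776, 0.2897, 0.2382]
tool_rot: [0.001, 0.964, 0.266, 0.001]
contact_force: [1.6, -0.5, 0.4]
gripper_width: 0.282
grasp_force: 0.4
```

Call:
servo_tool:
  deltas:
    - [[28, -0.0067, 0.0105, 0, 3.97], [28, -0.0074, 0.0101, 0, 3.98], [28, -0.0081, 0.0095, 0, 3.97], [28, -0.0087, 0.0089, 0, 3.98], [28, -0.0093, 0.0083, 0, 3.97], [28, -0.0099, 0.0076, 0, 3.98], [28, -0.0104, 0.0069, 0, 3.97], [28, 0, 0, 0, 0]]

```text
time: 9.85
tool_pos: [0.4161, 0.3519, 0.238]
tool_rot: [0.0, 0.872, 0.49, 0.001]
contact_force: [-0.2, -0.7, -0.3]
gripper_width: 0.278
grasp_force: 0.0
```

```bash
python3 st.py; python3 - <<'E'
from h import *
f=grab("top");save(f,"t4.png",(90,60,330,290),3)
W=f["W"].reshape(-1,3)
k=(W[:,0]>.3)&(W[:,0]<.6)&(W[:,1]>.18)&(W[:,1]<.5)&(W[:,2]>.210)&(W[:,2]<.219);b=W[k]
d=cv2.fitLine((b[:,:2]).astype(np.float32),cv2.DIST_HUBER,0,.01,.01).ravel();print("bar",d,np.degrees(np.arctan2(d[1],d[0])),len(b))
m=W[(W[:,0]>.35)&(W[:,0]<.56)&(W[:,1]>.16)&(W[:,1]<.225)&(W[:,2]>.176)&(W[:,2]<.194)]
print(cv2.minAreaRect((m[:,:2]*1000).astype(np.float32)),len(m),np.median(m[:,2]),m.mean(0))
E
```

```text
9.85 [0.4161 0.3519 0.238 ] yaw -31.36 g 0.278 0.0 F [-0.2 -0.7 -0.3] j [ 0.57 -0.14  1.81 -0.    1.47  1.11]
bar [ 0.9614101  -0.27511933  0.40993774  0.25279775] -15.969125 641
((452.8845520019531, 196.06581115722656), (15.535711288452148, 198.9189910888672), 88.65101623535156) 491 0.18558237623263518 [0.45122094 0.19546335 0.18541677]
```

View pics/t4.png

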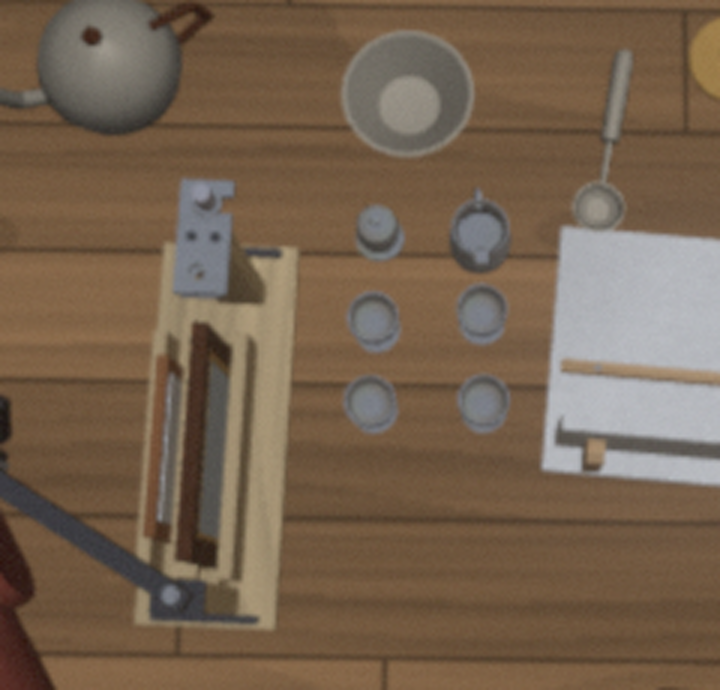

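The bar has swung from (172,595) to (0,480). The pin is in the notch at (203,195), the mirror lies in the slot at (205,450), and the small picture is at (163,450). I push the bar the last few degrees.

Call:
servo_tool:
  deltas:
    - [[28, -0.007, 0.004, 0, 2.5], [28, -0.0045, 0.0025, 0, 1.5], [28, 0, 0, 0, 0], [40, 0.003, -0.002, 0, 0], [40, 0, 0, 0, 0], [40, 0, 0, 0, 0], [40, 0, 0, 0.03, 0], [40, 0, 0, 0.04, 0]]

```text
time: 10.7
tool_pos: [0.4065, 0.3551, 0.3043]
tool_rot: [-0.0, 0.855, 0.519, -0.003]
contact_force: [0.2, 0.3, -0.1]
gripper_width: 0.403
grasp_force: 0.0
```

```bash
python3 st.py; python3 - <<'E'
from h import *
f=grab("top")
W=f["W"].reshape(-1,3)
k=(W[:,0]>.3)&(W[:,0]<.6)&(W[:,1]>.23)&(W[:,1]<.5)&(W[:,2]>.210)&(W[:,2]<.219);b=W[k]
d=cv2.fitLine((b[:,:2]).astype(np.float32),cv2.DIST_HUBER,0,.01,.01).ravel();print("bar",d,np.degrees(np.arctan2(d[1],d[0]))+1.4,len(b))
E
```

```text
10.7 [0.4065 0.3551 0.3043] yaw -27.44 g 0.403 0.0 F [ 0.2  0.3 -0.1] j [ 0.58 -0.18  1.73  0.    1.59  1.06]
bar [0.47683322 0.8789938  0.37864694 0.29899654] 62.92122 451
```

Call:
servo_tool:
  deltas:
    - [[40, 0.006, -0.02, 0, -8], [40, 0.006, -0.02, 0, -8], [40, 0.006, -0.02, 0, -8], [40, 0.006, -0.02, 0, -8], [40, 0.006, -0.02, 0, -8], [40, 0.006, -0.02, 0, -8], [40, 0.006, -0.02, 0, -8], [40, 0.005, -0.019, 0, -8]]

```text
time: 11.55
tool_pos: [0.455, 0.1961, 0.3068]
tool_rot: [-0.0, 1.0, -0.015, 0.0]
contact_force: [0.4, 0.3, -0.5]
gripper_width: 0.402
grasp_force: 0.0
```

Call:
servo_tool:
  deltas:
    - [[40, 0, 0, -0.03, 0], [40, 0, 0, -0.03, 0], [40, 0, 0, -0.03, 0], [40, 0, 0, -0.02, 0], [40, 0, 0, -0.014, 0], [40, 0, 0, -0.008, 0], [40, 0, 0, 0, 0], [40, 0, 0, 0, 0]]

```text
time: 12.35
tool_pos: [0.4555, 0.1971, 0.1759]
tool_rot: [-0.0, 1.0, -0.012, 0.001]
contact_force: [0.4, 0.3, -0.1]
gripper_width: 0.398
grasp_force: 0.0
```

Call:
servo_tool:
  deltas:
    - [[0, 0, 0, 0, 0], [0, 0, 0, 0, 0], [0, 0, 0, 0, 0], [0, 0, 0, 0, 0], [0, 0, 0, 0, 0], [0, 0, 0, 0, 0], [0, 0, 0, 0, 0], [0, 0, 0, 0, 0]]

```text
time: 13.15
tool_pos: [0.4558, 0.1972, 0.1764]
tool_rot: [-0.0, 1.0, -0.012, 0.001]
contact_force: [-0.1, -0.0, 5.5]
gripper_width: 0.147
grasp_force: 61.2
```

```bash
python3 st.py
```

```text
13.15 [0.4558 0.1972 0.1764] yaw -91.43 g 0.147 61.2 F [-0.1 -0.   5.5] j [ 0.26 -0.21  1.98  0.    1.37  1.85]
```

Call:
servo_tool:
  deltas:
    - [[0, 0, 0, 0.005, 0], [0, 0, 0, 0.012, 0], [0, 0, 0, 0.02, 0], [0, 0, 0, 0.02, 0], [0, 0, 0, 0.022, 0], [0, 0, 0, 0.025, 0], [0, 0, 0, 0.02, 0], [0, 0, 0, 0.01, 0]]

```text
time: 13.95
tool_pos: [0.4549, 0.1969, 0.3105]
tool_rot: [-0.0, 1.0, -0.012, 0.001]
contact_force: [0.0, 0.1, -4.5]
gripper_width: 0.148
grasp_force: 59.8
```

```bash
python3 st.py; python3 - <<'E'
from h import *
f=grab("side");save(f,"s5.png",(60,30,400,290),2)
E
```

```text
13.95 [0.4549 0.1969 0.3105] yaw -91.43 g 0.148 59.8 F [ 0.   0.1 -4.5] j [ 0.26 -0.29  1.82 -0.    1.61  1.85]
```

View pics/s5.png

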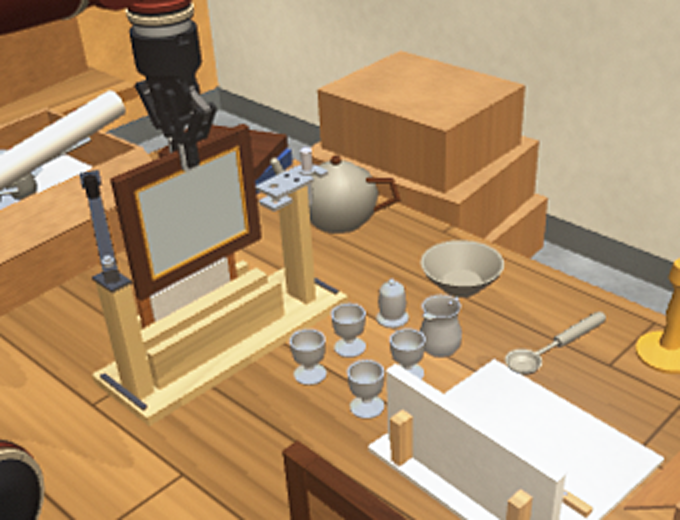

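The mirror hangs squarely in the gripper at (185,205), clear of the rack, with the cups at (308,355), (348,328), (366,387) and (408,352). I carry it over now.

Call:
servo_tool:
  deltas:
    - [[0, 0, -0.015, 0, 0], [0, 0, -0.03, 0, 0], [0, 0, -0.035, 0, 0], [0, 0, -0.035, 0, 0], [0, 0.005, -0.025, 0, 4], [0, 0.005, -0.025, 0, 6], [0, 0.005, -0.025, 0, 7], [0, 0.005, -0.025, 0, 7]]

```text
time: 14.8
tool_pos: [0.4737, -0.0197, 0.3066]
tool_rot: [-0.001, 0.98, 0.198, -0.002]
contact_force: [-0.0, 0.2, -5.1]
gripper_width: 0.15
grasp_force: 59.7
```

Call:
servo_tool:
  deltas:
    - [[0, 0.005, -0.025, 0, 7], [0, 0.005, -0.025, 0, 7], [0, 0.005, -0.025, 0, 7], [0, 0.005, -0.025, 0, 7], [0, 0.006, -0.025, 0, 7], [0, 0.006, -0.025, 0, 7], [0, 0.006, -0.025, 0, 7], [0, 0.006, -0.02, 0, 7]]

```text
time: 15.6
tool_pos: [0.5175, -0.2147, 0.3063]
tool_rot: [-0.002, 0.773, 0.635, -0.001]
contact_force: [0.3, 0.5, -4.4]
gripper_width: 0.147
grasp_force: 59.7
```

```bash
python3 st.py
```

```text
15.6 [ 0.5175 -0.2147  0.3063] yaw -11.22 g 0.147 59.7 F [ 0.3  0.5 -4.4] j [-0.53 -0.13  1.69 -0.    1.59 -0.33]
```

Call:
servo_tool:
  deltas:
    - [[0, 0.0085, -0.0133, 0, 3.5], [0, 0, -0.013, 0, 3.5], [0, 0, 0, -0.02, 0], [0, 0, 0, -0.03, 0], [0, 0, 0, -0.03, 0], [0, 0, 0, -0.023, 0], [0, 0, 0, -0.012, 0], [0, 0, 0, 0, 0]]

```text
time: 16.4
tool_pos: [0.5251, -0.2386, 0.1899]
tool_rot: [-0.003, 0.734, 0.679, -0.001]
contact_force: [0.4, 0.6, -5.0]
gripper_width: 0.153
grasp_force: 59.7
```

```bash
python3 st.py; python3 - <<'E'
from h import *
f=grab("top");save(f,"t6.png",(255,140,395,235),5)
W=f["W"].reshape(-1,3)
for lo,hi,x0,x1 in((.119,.129,.44,.5),):
    b=W[(W[:,0]>x0)&(W[:,0]<x1)&(W[:,1]>-.4)&(W[:,1]<-.1)&(W[:,2]>lo)&(W[:,2]<hi)];print("panel",cv2.minAreaRect((b[:,:2]*1000).astype(np.float32)))
E
```

```text
16.4 [ 0.5251 -0.2386  0.1899] yaw -4.45 g 0.153 59.7 F [ 0.4  0.6 -5. ] j [-0.56 -0.02  1.78 -0.    1.39 -0.48]
panel ((473.1398620605469, -239.20010375976562), (250.30116271972656, 16.51470947265625), 85.76420593261719)
```

View pics/t6.png

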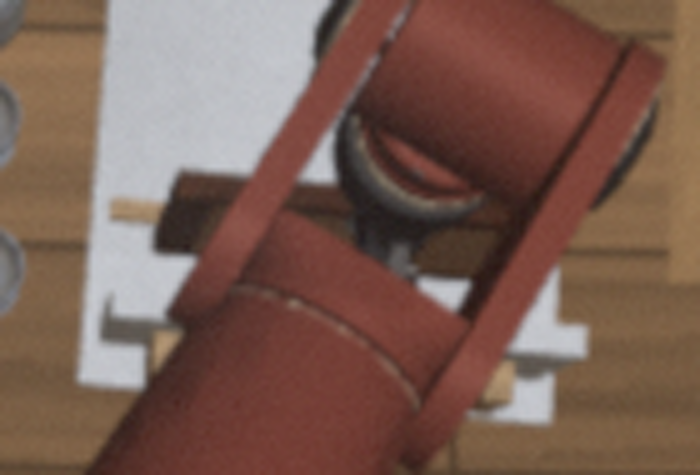

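The arm hides most of the view, but the mirror's left end at (200,210) stands behind the batten, parallel to the panel. I lower it on.

Call:
servo_tool:
  deltas:
    - [[0, 0.0005, -0.001, -0.008, 0], [0, 0, 0, -0.006, 0], [0, 0, 0, -0.003, 0], [0, 0, 0, -0.001, 0], [0, 0, 0, -0.001, 0], [0, 0, 0, 0, 0], [0, 0, 0, 0, 0], [0, 0, 0, 0, 0]]

```text
time: 17.25
tool_pos: [0.5279, -0.2404, 0.1751]
tool_rot: [0.0, 0.734, 0.679, 0.0]
contact_force: [0.7, 0.8, -4.0]
gripper_width: 0.148
grasp_force: 59.6
```

```bash
python3 st.py; python3 - <<'E'
from h import *
for n in("top","side"):
    f=grab(n);W=f["W"].reshape(-1,3)
    b=W[(W[:,0]>.46)&(W[:,0]<.58)&(W[:,1]>-.37)&(W[:,1]<-.12)&(W[:,2]>.170)&(W[:,2]<.186)]
    c=b[(b[:,1]>-.21)|(b[:,1]<-.28)];print(len(c),cv2.minAreaRect((c[:,:2]*1000).astype(np.float32)),np.median(c[:,2]))
    p=W[(W[:,0]>.46)&(W[:,0]<.58)&(W[:,1]>-.2)&(W[:,1]<-.12)&(W[:,2]>.11)&(W[:,2]<.165)&(W[:,0]>.5)]
    print(p.mean(0),len(p))
E
```

```text
17.25 [ 0.5279 -0.2404  0.1751] yaw -4.43 g 0.148 59.6 F [ 0.7  0.8 -4. ] j [-0.56 -0.    1.79 -0.    1.35 -0.48]
103 ((528.021484375, -227.1444091796875), (165.85133361816406, 14.577571868896484), 85.657470703125) 0.18303425367985218
[ 0.52725614 -0.15631249  0.13907383] 44
392 ((523.722412109375, -242.64700317382812), (202.14016723632812, 18.028423309326172), 85.36792755126953) 0.18058648819525053
[ 0.52419307 -0.17221848  0.13772882] 334
```

Call:
servo_tool:
  deltas:
    - [[0, -0.001, 0, -0.002, 0], [0, 0, 0, -0.001, 0], [0, 0, 0, -0.001, 0], [0, 0, 0, -0.001, 0], [0, 0, 0, -0.0005, 0], [0, 0, 0, 0, 0], [0, 0, 0, 0, 0], [0, 0, 0, 0, 0]]

```text
time: 18.15
tool_pos: [0.5269, -0.2405, 0.1696]
tool_rot: [0.0, 0.734, 0.679, -0.0]
contact_force: [-0.6, 0.8, -3.6]
gripper_width: 0.15
grasp_force: 59.9
```

```bash
python3 st.py
```

```text
18.15 [ 0.5269 -0.2405  0.1696] yaw -4.43 g 0.15 59.9 F [-0.6  0.8 -3.6] j [-0.56  0.    1.79 -0.    1.35 -0.48]
```

Call:
servo_tool:
  deltas:
    - [[0, 0, 0, -0.001, 0], [0, 0, 0, 0, 0], [16, 0, 0, 0, 0], [18, 0, 0, 0, 0], [20, 0, 0, 0, 0], [22, 0, 0, 0, 0], [22, 0, 0, 0, 0], [22, 0, 0, 0, 0]]

```text
time: 18.95
tool_pos: [0.5268, -0.2403, 0.1682]
tool_rot: [-0.0, 0.734, 0.679, 0.0]
contact_force: [0.4, 0.8, -0.3]
gripper_width: 0.221
grasp_force: 0.0
```

```bash
python3 st.py
```

```text
18.95 [ 0.5268 -0.2403  0.1682] yaw -4.43 g 0.221 0.0 F [ 0.4  0.8 -0.3] j [-0.56  0.    1.79  0.    1.34 -0.48]
```

Call:
servo_tool:
  deltas:
    - [[22, -0.003, 0.0002, 0, 0], [22, -0.003, 0.0002, 0, 0], [22, -0.003, 0.0002, 0, 0], [23, -0.003, 0.0002, 0, 0], [24, -0.003, 0.0002, 0, 0], [25, -0.003, 0.0002, 0, 0], [26, -0.003, 0.0002, 0, 0], [27, -0.003, 0.0002, 0, 0]]

```text
time: 19.75
tool_pos: [0.5025, -0.2387, 0.1682]
tool_rot: [-0.0, 0.734, 0.679, -0.0]
contact_force: [0.8, 0.3, -0.4]
gripper_width: 0.269
grasp_force: 0.3
```

```bash
python3 st.py; python3 - <<'E'
from h import *
f=grab("side");save(f,"s7.png",(190,130,420,330),3)
E
```

```text
19.75 [ 0.5025 -0.2387  0.1682] yaw -4.43 g 0.269 0.3 F [ 0.8  0.3 -0.4] j [-0.58 -0.05  1.85 -0.    1.34 -0.5 ]
```

View pics/s7.png

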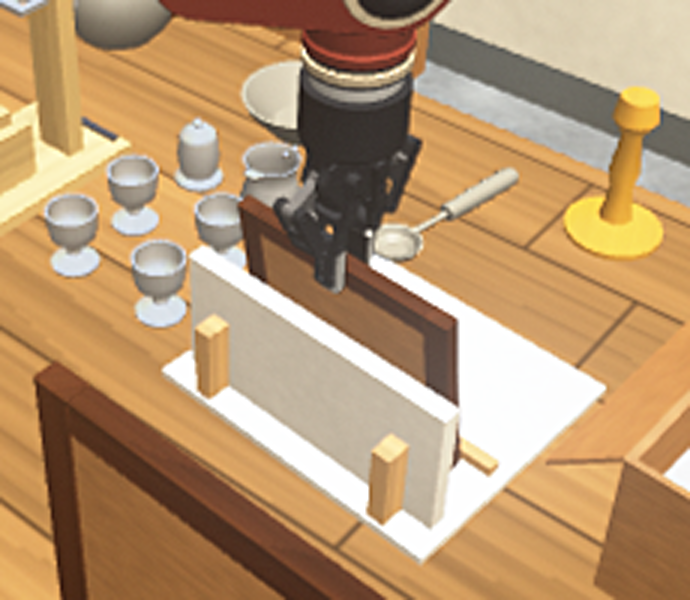

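The mirror is tilting back under control, with its top edge running from (245,205) to (455,325) over the panel. I continue.

Call:
servo_tool:
  deltas:
    - [[28, -0.003, 0.0002, 0, 0], [29, -0.003, 0.0002, 0, 0], [30, -0.003, 0.0002, 0, 0], [31, -0.003, 0.0002, 0, 0], [32, -0.003, 0.0002, 0, 0], [33, -0.003, 0.0002, 0, 0], [34, -0.003, 0.0002, 0, 0], [35, -0.003, 0.0002, 0, 0]]

```text
time: 20.6
tool_pos: [0.4787, -0.2372, 0.1684]
tool_rot: [0.0, 0.734, 0.679, 0.0]
contact_force: [0.4, 0.1, -0.2]
gripper_width: 0.353
grasp_force: 0.0
```

Call:
servo_tool:
  deltas:
    - [[36, -0.002, 0.0001, 0, 0], [36, -0.001, 0, 0, 0], [36, 0, 0, 0, 0], [36, 0, 0, 0, 0], [36, 0, 0, 0, 0], [36, 0, 0, 0, 0], [36, 0, 0, 0, 0], [36, 0, 0, 0, 0]]

```text
time: 21.4
tool_pos: [0.4758, -0.2371, 0.1683]
tool_rot: [-0.0, 0.734, 0.679, 0.0]
contact_force: [0.3, 0.7, -1.0]
gripper_width: 0.364
grasp_force: 0.0
```

```bash
python3 st.py; python3 - <<'E'
from h import *
f=grab("side");save(f,"s8.png",(190,130,420,330),3)
E
```

```text
21.4 [ 0.4758 -0.2371  0.1683] yaw -4.43 g 0.364 0.0 F [ 0.3  0.7 -1. ] j [-0.6  -0.11  1.9   0.    1.35 -0.52]
```

View pics/s8.png

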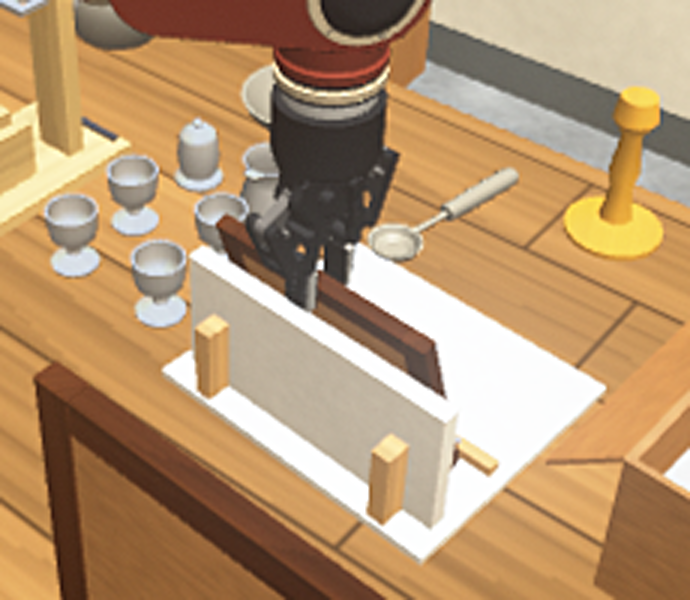

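```bash
cat > mir.py <<'E'
from h import *
a=np.radians(-4.2);ex=np.array([np.cos(a),np.sin(a)]);ey=np.array([-ex[1],ex[0]])
for n,o in(("top",[.481,-.24]),("side",[.479,-.239])):
    f=grab(n);W=f["W"].reshape(-1,3);q=W[:,:2]-o;X,Y,Z=q@ex,q@ey,W[:,2]
    k=(abs(Y)<.098)&(abs(Y)>.04)&(X>-.04)&(X<.07)&(Z>.135)&(Z<.185)
    for zz in(.14,.15,.16,.165,.17,.175,.18):
        m=k&(abs(Z-zz)<.003); 
        if m.sum()>5: print(n,zz,"X",np.round(np.percentile(X[m],[5,50,95])*1000,1),"Y",np.round(np.percentile(Y[m],[2,98])*1000),m.sum())
    m=(abs(Y)<.13)&(X>-.04)&(X<.07)&(Z>.155)&(Z<.185);print("Yext",np.round(np.percentile(Y[m],[1,99])*1000))
    m=(abs(Y)>.09)&(abs(Y)<.105)
E
python3 mir.py
```

```text
top 0.16 X [2.6 3.2 4.2] Y [62. 97.] 9
top 0.17 X [-13.8  -8.5  -0.4] Y [52. 97.] 30
top 0.175 X [-13.8  -6.2  -0.7] Y [65. 97.] 57
top 0.18 X [-13.4  -7.2  -3.6] Y [68. 97.] 8
Yext [ 7. 98.]
side 0.14 X [-6.5 -4.5 -2.8] Y [-95.  94.] 50
side 0.15 X [-10.1  -8.5  -7. ] Y [-93.  93.] 45
side 0.16 X [-13.3 -11.7 -10.4] Y [-94.  96.] 56
side 0.165 X [-14.5 -13.  -10.4] Y [-96.  96.] 71
side 0.17 X [-14.5  -9.   -2.2] Y [-97.  96.] 212
side 0.175 X [-10.3  -5.5  -3.3] Y [-95.  97.] 38
Yext [-101.   96.]
```

The mirror is leaning at about 18.8° on the panel edge and is centred. I withdraw upward and look.

Call:
servo_tool:
  deltas:
    - [[36, 0, 0, 0.01, 0], [38, 0, 0, 0.02, 0], [40, 0, 0, 0.03, 0], [40, 0, 0, 0.04, 0], [60, 0, 0, 0.03, 0], [60, 0.01, 0.03, 0, 0], [60, 0.01, 0.045, 0, 0], [60, 0.01, 0.045, 0, 0]]

```text
time: 22.35
tool_pos: [0.5061, -0.1162, 0.2998]
tool_rot: [0.001, 0.735, 0.679, 0.001]
contact_force: [0.9, 1.2, 0.2]
gripper_width: 0.597
grasp_force: 0.0
```

Call:
servo_tool:
  deltas:
    - [[60, 0, 0.045, 0, 0], [60, 0, 0.045, 0, 0], [60, 0, 0.045, 0, 0], [60, 0, 0.045, 0, 0], [60, 0, 0.045, 0, 0], [60, 0, 0.03, 0, 0], [60, 0, 0, 0, 0], [60, 0, 0, 0, 0]]

```text
time: 23.15
tool_pos: [0.5058, 0.1383, 0.2989]
tool_rot: [0.0, 0.733, 0.68, 0.0]
contact_force: [-0.3, 0.1, -1.2]
gripper_width: 0.599
grasp_force: 0.0
```

```bash
python3 st.py; python3 mir.py; python3 - <<'E'
from h import *
f=grab("top");save(f,"t9.png",(180,80,390,240),3.5)
W=f["W"];P=W.reshape(-1,3)
px=f["pixels"]
# cup clusters
m=((W[...,2]>.045)&(W[...,2]<.095)&(W[...,0]>.46)&(W[...,0]<.76)&(W[...,1]>-.1)&(W[...,1]<.12)).astype(np.uint8)
n,l,st,c=cv2.connectedComponentsWithStats(m)
for i in range(1,n):
    if st[i,4]<30: continue
    q=W[l==i];q=q[q[:,2]>np.percentile(q[:,2],90)-.012]
    print(st[i],np.round(cv2.minEnclosingCircle((q[:,:2]*1000).astype(np.float32))[0],1),np.round(cv2.minAreaRect((q[:,:2]*1000).astype(np.float32))[0],1),round(q[:,2].max(),3))
E
```

```text
23.15 [0.5058 0.1383 0.2989] yaw -4.35 g 0.599 0.0 F [-0.3  0.1 -1.2] j [ 0.13 -0.22  1.78 -0.    1.58  0.2 ]
top 0.14 X [ 8.8  9.7 10.6] Y [-90.  88.] 6
top 0.15 X [5.6 7.1 8. ] Y [-93.  89.] 7
top 0.16 X [2.3 3.3 4.4] Y [-83.  93.] 16
top 0.165 X [-11.3   1.6   3.2] Y [-95.  95.] 32
top 0.17 X [-13.9  -8.1   0.3] Y [-93.  94.] 120
top 0.175 X [-13.8  -7.7  -1.7] Y [-97.  97.] 174
top 0.18 X [-11.6  -5.3  -2.6] Y [-93.  81.] 16
Yext [-99.  98.]
side 0.14 X [-5.8 -4.8 -3.3] Y [-96.  95.] 49
side 0.15 X [-9.5 -8.2 -6.7] Y [-95.  94.] 41
side 0.16 X [-12.9 -11.7 -10.4] Y [-96.  96.] 57
side 0.165 X [-14.5 -12.9 -10.3] Y [-95.  96.] 72
side 0.17 X [-14.8  -9.   -2.5] Y [-96.  94.] 253
side 0.175 X [-12.3  -6.   -2.7] Y [-95.  91.] 53
Yext [-101.   96.]
[241 122  19  26 171] [671.5 -42.2] [670.  -41.1] 0.081
[209 128  14  13 145] [675.5  57.3] [676.8  56.1] 0.079
[242 154  17  18  95] [594.9 -42.9] [595.2 -42. ] 0.072
[206 157  17  17  93] [586.1  58.1] [585.3  58.2] 0.07
[205 185  17  17  84] [507.1  59.1] [506.1  59.1] 0.069
[243 184  17  18  90] [508.6 -46.1] [509.1 -45.7] 0.069
```

View pics/t9.png

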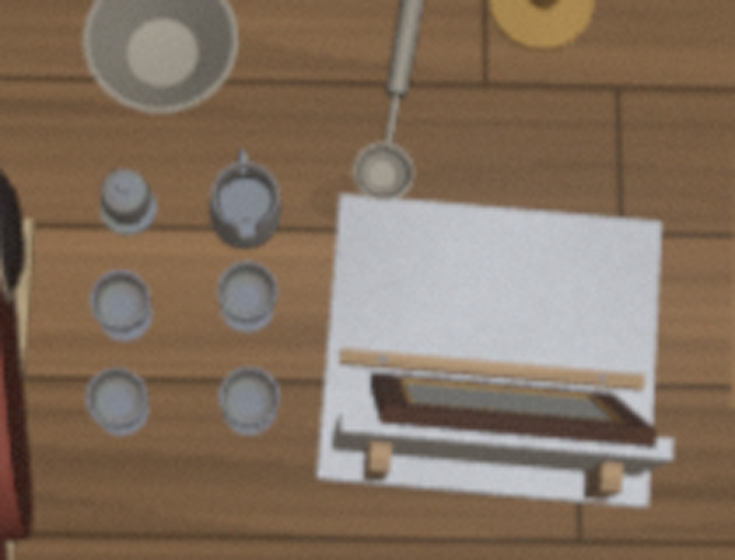

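The mirror leans squarely behind the batten, from (375,385) to (655,435), with nothing touching it. The cups are undisturbed at (121,303), (118,400), (247,295) and (249,399). I start with the near right cup at world (0.509,-0.046).

Call:
servo_tool:
  deltas:
    - [[100, 0, -0.023, 0, 7.5], [100, 0, -0.032, 0, 7.5], [100, 0.001, -0.032, -0.01, 7.5], [100, 0.001, -0.032, -0.03, 7.5], [100, 0.001, -0.032, -0.03, 7.5], [100, 0, -0.033, -0.03, 7.5], [100, 0, 0, -0.03, 0], [100, 0, 0, -0.02, 0]]

```text
time: 24.1
tool_pos: [0.5074, -0.0482, 0.1459]
tool_rot: [-0.001, 0.42, 0.907, -0.0]
contact_force: [0.1, 1.1, -0.4]
gripper_width: 1.003
grasp_force: 0.0
```

```bash
python3 st.py
```

```text
24.1 [ 0.5074 -0.0482  0.1459] yaw 40.32 g 1.003 0.0 F [ 0.1  1.1 -0.4] j [-0.24 -0.14  1.97 -0.    1.31 -0.94]
```

Call:
servo_tool:
  deltas:
    - [[100, 0.001, 0.001, -0.025, 0], [100, 0, 0, -0.03, 0], [100, 0, 0, -0.025, 0], [100, 0, 0, -0.015, 0], [100, 0, 0, -0.006, 0], [100, 0, 0, 0, 0], [40, 0, 0, 0, 0], [40, 0, 0, 0, 0]]

```text
time: 24.9
tool_pos: [0.511, -0.0454, 0.0489]
tool_rot: [0.001, 0.418, 0.908, 0.0]
contact_force: [0.3, -0.3, -0.4]
gripper_width: 0.691
grasp_force: 0.0
```

Call:
servo_tool:
  deltas:
    - [[40, 0, 0, 0, 0], [40, 0, 0, 0, 0], [40, 0, 0, 0, 0], [40, 0, 0, 0, 0], [40, 0, 0, 0, 0], [40, 0, 0, 0.02, 0], [40, 0, 0, 0.03, 0], [40, 0, 0, 0.05, 0]]

```text
time: 25.7
tool_pos: [0.5066, -0.0443, 0.1442]
tool_rot: [-0.004, 0.418, 0.908, -0.001]
contact_force: [1.4, -0.6, -1.4]
gripper_width: 0.543
grasp_force: 61.9
```

```bash
python3 st.py; python3 - <<'E'
from h import *
f=grab("side");save(f,"s10.png",(190,80,400,290),2.5)
E
```

```text
25.7 [ 0.5066 -0.0443  0.1442] yaw 40.57 g 0.543 61.9 F [ 1.4 -0.6 -1.4] j [-0.23 -0.14  1.97 -0.    1.32 -0.94]
```

View pics/s10.png

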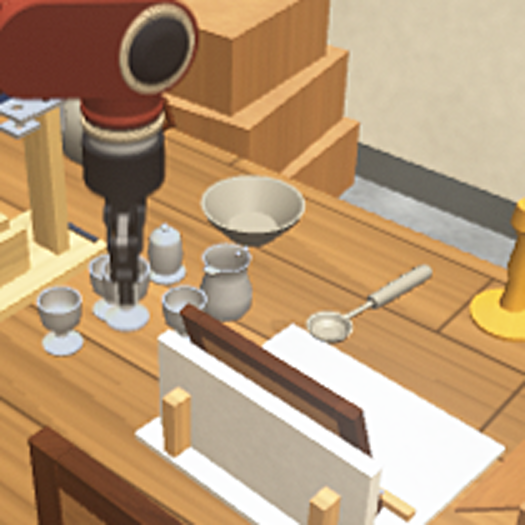

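The cup is held at (125,275), and the mirror is unmoved. I carry it to the far right end of the board.

Call:
servo_tool:
  deltas:
    - [[40, 0.02, -0.015, 0.015, 0], [40, 0.025, -0.03, 0, -7.5], [40, 0.025, -0.035, 0, -7.5], [40, 0.02, -0.042, 0, -7.5], [40, 0.018, -0.042, 0, -7.5], [40, 0, -0.042, 0, -7.5], [40, 0, -0.042, 0, -7.3], [40, 0, -0.042, 0, 0]]

```text
time: 26.55
tool_pos: [0.6175, -0.3365, 0.1613]
tool_rot: [-0.001, 0.733, 0.68, -0.0]
contact_force: [0.5, 0.7, -1.6]
gripper_width: 0.54
grasp_force: 62.1
```

```bash
python3 st.py
```

```text
26.55 [ 0.6175 -0.3365  0.1613] yaw -4.34 g 0.54 62.1 F [ 0.5  0.7 -1.6] j [-0.6   0.29  1.49  0.    1.36 -0.53]
```

Call:
servo_tool:
  deltas:
    - [[40, -0.003, 0.002, -0.025, 0], [40, 0, 0, -0.03, 0], [40, 0, 0, -0.025, 0], [40, 0, 0, -0.015, 0], [40, 0, 0, -0.006, 0], [40, 0, 0, -0.002, 0], [40, 0, 0, 0, 0], [40, 0, 0, 0, 0]]

```text
time: 27.35
tool_pos: [0.6159, -0.3336, 0.0612]
tool_rot: [0.001, 0.733, 0.681, 0.0]
contact_force: [0.2, 0.0, -2.2]
gripper_width: 0.549
grasp_force: 62.1
```

```bash
python3 st.py
```

```text
27.35 [ 0.6159 -0.3336  0.0612] yaw -4.22 g 0.549 62.1 F [ 0.2  0.  -2.2] j [-0.6   0.38  1.55 -0.    1.2  -0.53]
```

Call:
servo_tool:
  deltas:
    - [[40, 0, 0, -0.002, 0], [40, 0, 0, -0.002, 0], [40, 0, 0, 0, 0], [58, 0, 0, 0, 0], [66, 0, 0, 0, 0], [72, 0, 0, 0, 0], [72, 0, 0, 0.01, 0], [72, 0, 0, 0.03, 0]]

```text
time: 28.15
tool_pos: [0.6125, -0.3315, 0.0918]
tool_rot: [-0.004, 0.733, 0.68, -0.001]
contact_force: [-0.4, 0.1, -0.5]
gripper_width: 0.718
grasp_force: 0.0
```

Call:
servo_tool:
  deltas:
    - [[85, 0, 0, 0.04, 0], [100, 0, 0.03, 0.02, 0], [100, 0, 0.042, 0, 7.5], [100, -0.005, 0.042, 0, 7.5], [100, -0.005, 0.045, 0, 7.5], [100, -0.005, 0.045, 0, 7.5], [100, -0.005, 0.045, 0, 7.5], [100, 0, 0.042, 0, 7.3]]

```text
time: 28.95
tool_pos: [0.5943, -0.0402, 0.1562]
tool_rot: [0.0, 0.416, 0.91, 0.0]
contact_force: [-0.1, 0.2, 0.4]
gripper_width: 1.001
grasp_force: 0.0
```

```bash
cat > cups.py <<'E'
from h import *
f=grab("top");W=f["W"]
m=((W[...,2]>.045)&(W[...,2]<.09)&(W[...,0]>.44)&(W[...,0]<.8)&(W[...,1]>-.38)&(W[...,1]<.14)).astype(np.uint8)
m&=~((W[...,0]<.56)&(W[...,1]<-.12)).astype(np.uint8)
n,l,st,c=cv2.connectedComponentsWithStats(m)
for i in range(1,n):
    if st[i,4]<30: continue
    q=W[l==i];q=q[q[:,2]>np.percentile(q[:,2],90)-.012]
    ct=np.array(cv2.minEnclosingCircle((q[:,:2]*1000).astype(np.float32))[0]);d=ct-[481,-240];a=np.radians(-4.2)
    print(np.round(ct,1),round(q[:,2].max(),3),st[i,4],"stand",np.round([d@[np.cos(a),np.sin(a)],d@[-np.sin(a),np.cos(a)]],0))
E
python3 st.py;python3 cups.py
```

```text
28.95 [ 0.5943 -0.0402  0.1562] yaw 40.87 g 1.001 0.0 F [-0.1  0.2  0.4] j [-0.19  0.05  1.76  0.    1.32 -0.91]
[676.1  58.2] 0.075 97 stand [173. 312.]
[ 615.5 -334.7] 0.076 167 stand [141. -85.]
[589.4  70.9] 0.065 32 stand [ 85. 318.]
```

The first cup stands at stand (141,-85). Now the second.

Call:
servo_tool:
  deltas:
    - [[100, 0.001, -0.002, -0.025, 0], [100, 0, 0, -0.03, 0], [100, 0, 0, -0.03, 0], [100, 0, 0, -0.016, 0], [100, 0, 0, -0.007, 0], [100, 0, 0, 0, 0], [40, 0, 0, 0, 0], [40, 0, 0, 0, 0]]

```text
time: 29.8
tool_pos: [0.5972, -0.0444, 0.0492]
tool_rot: [0.002, 0.418, 0.908, 0.0]
contact_force: [-0.1, 0.4, 0.4]
gripper_width: 0.69
grasp_force: 0.0
```

Call:
servo_tool:
  deltas:
    - [[40, 0, 0, 0, 0], [40, 0, 0, 0, 0], [40, 0, 0, 0, 0], [40, 0, 0, 0, 0], [40, 0, 0, 0, 0], [40, 0, 0, 0.02, 0], [40, 0, 0, 0.04, 0], [40, 0, 0, 0.05, 0]]

```text
time: 30.6
tool_pos: [0.5934, -0.0436, 0.1551]
tool_rot: [-0.003, 0.418, 0.908, -0.001]
contact_force: [0.6, 0.2, -1.0]
gripper_width: 0.543
grasp_force: 61.7
```

```bash
python3 st.py
```

```text
30.6 [ 0.5934 -0.0436  0.1551] yaw 40.57 g 0.543 61.7 F [ 0.6  0.2 -1. ] j [-0.2   0.06  1.76 -0.    1.33 -0.91]
```

Call:
servo_tool:
  deltas:
    - [[40, 0.006, -0.02, 0, -3], [40, 0.006, -0.035, 0, -7], [40, 0.006, -0.04, 0, -7], [40, 0.006, -0.04, 0, -7], [40, 0.001, -0.04, 0, -7], [40, 0, -0.035, 0, -7], [40, 0, -0.0245, 0, -6.8], [40, 0, 0, 0, 0]]

```text
time: 31.4
tool_pos: [0.62, -0.2816, 0.1566]
tool_rot: [-0.0, 0.734, 0.679, -0.0]
contact_force: [0.8, 0.1, -0.8]
gripper_width: 0.544
grasp_force: 61.7
```

Call:
servo_tool:
  deltas:
    - [[40, 0, 0, -0.025, 0], [40, 0, 0, -0.03, 0], [40, 0, 0, -0.022, 0], [40, 0, 0, -0.012, 0], [40, 0, 0, -0.005, 0], [40, 0, 0, 0, 0], [40, 0, 0, 0, 0], [40, 0, 0, 0, 0]]

```text
time: 32.2
tool_pos: [0.6219, -0.279, 0.0652]
tool_rot: [0.001, 0.733, 0.681, 0.0]
contact_force: [-0.0, 0.6, -1.3]
gripper_width: 0.543
grasp_force: 61.7
```

```bash
python3 st.py
```

```text
32.2 [ 0.6219 -0.279   0.0652] yaw -4.22 g 0.543 61.7 F [-0.   0.6 -1.3] j [-0.53  0.34  1.6   0.    1.2  -0.46]
```

Call:
servo_tool:
  deltas:
    - [[40, -0.002, 0, -0.004, 0], [40, 0, 0, -0.003, 0], [40, 0, 0, -0.001, 0], [58, 0, 0, 0, 0], [66, 0, 0, 0, 0], [72, 0, 0, 0, 0], [72, 0, 0, 0.01, 0], [72, 0, 0, 0.03, 0]]

```text
time: 33.0
tool_pos: [0.6164, -0.2772, 0.0919]
tool_rot: [-0.004, 0.733, 0.68, -0.001]
contact_force: [0.4, -0.5, -0.4]
gripper_width: 0.723
grasp_force: 0.0
```

Call:
servo_tool:
  deltas:
    - [[85, 0, 0, 0.04, 0], [100, 0, 0.03, 0.02, 0], [100, 0, 0.03, 0, 7.5], [100, 0, 0.03, 0, 7.5], [100, 0, 0.03, 0, 7.5], [100, 0, 0.03, 0, 7.5], [100, 0, 0.03, 0, 7.5], [100, 0, 0, 0, 7.3]]

```text
time: 33.8
tool_pos: [0.6188, -0.0953, 0.156]
tool_rot: [0.0, 0.414, 0.91, 0.001]
contact_force: [-0.2, -1.1, -0.2]
gripper_width: 1.001
grasp_force: 0.0
```

```bash
python3 st.py;python3 cups.py
```

```text
33.8 [ 0.6188 -0.0953  0.156 ] yaw 41.08 g 1.001 0.0 F [-0.2 -1.1 -0.2] j [-0.27  0.12  1.69  0.    1.33 -0.99]
[768.9  -9.4] 0.053 31 stand [270. 251.]
[676.9  56.9] 0.074 146 stand [174. 310.]
[652.9 -51. ] 0.081 34 stand [158. 201.]
[ 619.3 -276.8] 0.077 169 stand [141. -27.]
[ 615.5 -333.8] 0.077 179 stand [141. -84.]
[585.5  58.8] 0.069 88 stand [ 82. 306.]
[506.6  59.1] 0.069 84 stand [  4. 300.]
```

Call:
servo_tool:
  deltas:
    - [[100, -0.006, 0.03, 0, 0], [100, -0.007, 0.03, 0, 0], [100, -0.007, 0.035, 0, 0], [100, -0.007, 0.035, 0, 0], [100, -0.006, 0.024, 0, 0], [100, 0, 0, 0, 0], [100, 0, 0, -0.02, 0], [100, 0, 0, -0.02, 0]]

```text
time: 34.65
tool_pos: [0.5871, 0.0545, 0.1164]
tool_rot: [0.002, 0.419, 0.908, 0.0]
contact_force: [-0.3, 0.5, -0.7]
gripper_width: 1.001
grasp_force: 0.0
```

```bash
python3 st.py
```

```text
34.65 [0.5871 0.0545 0.1164] yaw 40.45 g 1.001 0.0 F [-0.3  0.5 -0.7] j [-0.03  0.08  1.81 -0.    1.25 -0.74]
```

Call:
servo_tool:
  deltas:
    - [[100, -0.002, 0.004, -0.02, 0], [100, 0, 0, -0.02, 0], [100, 0, 0, -0.018, 0], [100, 0, 0, -0.009, 0], [100, 0, 0, -0.003, 0], [40, 0, 0, 0, 0], [40, 0, 0, 0, 0], [40, 0, 0, 0, 0]]

```text
time: 35.45
tool_pos: [0.5853, 0.0594, 0.0472]
tool_rot: [0.002, 0.418, 0.908, 0.001]
contact_force: [1.4, -0.1, 1.2]
gripper_width: 0.543
grasp_force: 61.5
```

Call:
servo_tool:
  deltas:
    - [[40, 0, 0, 0, 0], [40, 0, 0, 0, 0], [40, 0, 0, 0, 0], [40, 0, 0, 0, 0], [40, 0, 0, 0, 0], [40, 0, 0, 0.02, 0], [40, 0, 0, 0.04, 0], [40, 0, 0, 0.05, 0]]

```text
time: 36.25
tool_pos: [0.581, 0.0595, 0.1528]
tool_rot: [-0.004, 0.418, 0.908, -0.002]
contact_force: [0.7, -0.4, -1.3]
gripper_width: 0.544
grasp_force: 61.8
```

```bash
python3 st.py
```

```text
36.25 [0.581  0.0595 0.1528] yaw 40.57 g 0.544 61.8 F [ 0.7 -0.4 -1.3] j [-0.03  0.04  1.79 -0.    1.32 -0.73]
```

Call:
servo_tool:
  deltas:
    - [[40, 0, -0.02, 0, -3], [40, 0, -0.04, 0, -7], [40, 0.006, -0.04, 0, -7], [40, 0.008, -0.04, 0, -7], [40, 0.008, -0.04, 0, -7], [40, 0.008, -0.04, 0, -7], [40, 0.008, -0.04, 0, -6.8], [40, 0.001, -0.02, 0, 0]]

```text
time: 37.05
tool_pos: [0.6225, -0.2234, 0.1544]
tool_rot: [-0.0, 0.734, 0.679, -0.0]
contact_force: [-0.6, 1.2, -1.3]
gripper_width: 0.544
grasp_force: 61.9
```

Call:
servo_tool:
  deltas:
    - [[40, 0, 0, -0.025, 0], [40, 0, 0, -0.03, 0], [40, 0, 0, -0.022, 0], [40, 0, 0, -0.01, 0], [40, 0, 0, -0.003, 0], [40, 0, 0, 0, 0], [40, 0, 0, 0, 0], [40, 0, 0, 0, 0]]

```text
time: 37.85
tool_pos: [0.6238, -0.2209, 0.0671]
tool_rot: [0.001, 0.733, 0.681, 0.001]
contact_force: [-0.7, -0.3, -1.4]
gripper_width: 0.542
grasp_force: 61.9
```

```bash
python3 st.py
```

```text
37.85 [ 0.6238 -0.2209  0.0671] yaw -4.21 g 0.542 61.9 F [-0.7 -0.3 -1.4] j [-0.45  0.3   1.65  0.    1.19 -0.38]
```

Call:
servo_tool:
  deltas:
    - [[40, -0.001, 0, -0.006, 0], [40, 0, 0, -0.004, 0], [40, 0, 0, -0.0015, 0], [58, 0, 0, 0, 0], [66, 0, 0, 0, 0], [72, 0, 0, 0, 0], [72, 0, 0, 0.01, 0], [72, 0, 0, 0.03, 0]]

```text
time: 38.65
tool_pos: [0.6193, -0.2194, 0.0906]
tool_rot: [-0.004, 0.733, 0.681, -0.001]
contact_force: [0.3, -0.9, -0.3]
gripper_width: 0.716
grasp_force: 0.0
```

Call:
servo_tool:
  deltas:
    - [[85, 0, 0, 0.04, 0], [100, 0, 0.03, 0.02, 0], [100, 0, 0.03, 0, 7.5], [100, -0.01, 0.03, 0, 7.5], [100, -0.02, 0.03, 0, 7.5], [100, -0.02, 0.03, 0, 7.5], [100, -0.02, 0.03, 0, 7.5], [100, 0, 0, 0, 7.3]]

```text
time: 39.45
tool_pos: [0.5497, -0.0375, 0.1539]
tool_rot: [-0.001, 0.414, 0.91, 0.0]
contact_force: [0.8, -0.9, -0.3]
gripper_width: 1.005
grasp_force: 0.0
```

```bash
python3 st.py;python3 cups.py
```

```text
39.45 [ 0.5497 -0.0375  0.1539] yaw 41.06 g 1.005 0.0 F [ 0.8 -0.9 -0.3] j [-0.2  -0.05  1.87  0.    1.32 -0.92]
[676.9  59. ] 0.074 109 stand [174. 313.]
[ 621.  -223.2] 0.077 156 stand [138.  27.]
[ 619.  -277.2] 0.078 166 stand [140. -27.]
[ 615.7 -334. ] 0.077 170 stand [141. -84.]
```

Call:
servo_tool:
  deltas:
    - [[100, 0.03, -0.03, 0, 0], [100, 0.03, -0.03, 0, 0], [100, 0, 0, 0, 0], [100, 0, 0, 0, 0], [100, 0, 0, 0, 0], [100, 0, 0, 0, 0], [100, 0, 0, 0, 0], [100, 0, 0, 0, 0]]

```text
time: 40.3
tool_pos: [0.6116, -0.1001, 0.154]
tool_rot: [0.0, 0.418, 0.908, 0.0]
contact_force: [-0.2, 0.6, 0.2]
gripper_width: 0.995
grasp_force: 0.0
```

```bash
python3 st.py;python3 cups.py
```

```text
40.3 [ 0.6116 -0.1001  0.154 ] yaw 40.59 g 0.995 0.0 F [-0.2  0.6  0.2] j [-0.28  0.11  1.71 -0.    1.32 -0.99]
[777.2 -13.5] 0.053 30 stand [279. 248.]
[677.   58.4] 0.077 143 stand [174. 312.]
[651.6 -53.8] 0.084 32 stand [156. 198.]
[ 620.9 -223. ] 0.077 152 stand [138.  27.]
[ 618.  -278.1] 0.08 164 stand [139. -28.]
[ 615.2 -334.1] 0.081 169 stand [141. -84.]
[506.9  59.3] 0.068 88 stand [  4. 300.]
```

Call:
servo_tool:
  deltas:
    - [[100, -0.02, 0.03, 0, 0], [100, -0.025, 0.035, 0, 0], [100, -0.025, 0.035, 0, 0], [100, -0.02, 0.035, 0, 0], [100, -0.015, 0.0245, 0, 0], [100, 0, 0, -0.02, 0], [100, 0, 0, -0.02, 0], [100, 0, 0, 0, 0]]

```text
time: 41.15
tool_pos: [0.5043, 0.0594, 0.111]
tool_rot: [-0.003, 0.418, 0.909, -0.001]
contact_force: [-0.1, 0.2, -0.8]
gripper_width: 0.999
grasp_force: 0.0
```

```bash
python3 st.py
```

```text
41.15 [0.5043 0.0594 0.111 ] yaw 40.61 g 0.999 0.0 F [-0.1  0.2 -0.8] j [-0.03 -0.1   2.    0.    1.25 -0.74]
```

Call:
servo_tool:
  deltas:
    - [[100, 0.001, 0, -0.02, 0], [100, 0, 0, -0.02, 0], [100, 0, 0, -0.014, 0], [100, 0, 0, -0.007, 0], [100, 0, 0, -0.003, 0], [40, 0, 0, 0, 0], [40, 0, 0, 0, 0], [40, 0, 0, 0, 0]]

```text
time: 41.95
tool_pos: [0.509, 0.0589, 0.0513]
tool_rot: [0.001, 0.418, 0.908, 0.001]
contact_force: [3.4, 0.2, -0.1]
gripper_width: 0.544
grasp_force: 61.5
```

Call:
servo_tool:
  deltas:
    - [[40, 0, 0, 0, 0], [40, 0, 0, 0, 0], [40, 0, 0, 0, 0], [40, 0, 0, 0, 0], [40, 0, 0, 0, 0], [40, 0, 0, 0.02, 0], [40, 0, 0, 0.04, 0], [40, 0, 0, 0.05, 0]]

```text
time: 42.75
tool_pos: [0.5051, 0.059, 0.1576]
tool_rot: [-0.003, 0.418, 0.908, -0.001]
contact_force: [1.2, -0.3, -0.8]
gripper_width: 0.539
grasp_force: 61.8
```

```bash
python3 st.py
```

```text
42.75 [0.5051 0.059  0.1576] yaw 40.57 g 0.539 61.8 F [ 1.2 -0.3 -0.8] j [-0.03 -0.15  1.96 -0.    1.34 -0.74]
```

Call:
servo_tool:
  deltas:
    - [[40, 0.015, -0.01, 0, -3], [40, 0.02, -0.025, 0, -7], [40, 0.02, -0.035, 0, -7], [40, 0.02, -0.035, 0, -7], [40, 0.02, -0.035, 0, -7], [40, 0.015, -0.035, 0, -7], [40, 0.009, -0.035, 0, -6.8], [40, 0, -0.0135, 0, 0]]

```text
time: 43.55
tool_pos: [0.6269, -0.1674, 0.1587]
tool_rot: [-0.0, 0.734, 0.679, -0.001]
contact_force: [0.6, 0.5, -2.5]
gripper_width: 0.544
grasp_force: 62.0
```

Call:
servo_tool:
  deltas:
    - [[40, 0, 0, -0.025, 0], [40, 0, 0, -0.03, 0], [40, 0, 0, -0.022, 0], [40, 0, 0, -0.01, 0], [40, 0, 0, -0.003, 0], [40, 0, 0, 0, 0], [40, 0, 0, 0, 0], [40, 0, 0, 0, 0]]

```text
time: 44.35
tool_pos: [0.6278, -0.1649, 0.0716]
tool_rot: [0.001, 0.733, 0.681, 0.001]
contact_force: [-0.4, 0.6, -1.2]
gripper_width: 0.543
grasp_force: 61.9
```

```bash
python3 st.py
```

```text
44.35 [ 0.6278 -0.1649  0.0716] yaw -4.21 g 0.543 61.9 F [-0.4  0.6 -1.2] j [-0.37  0.26  1.68  0.    1.19 -0.3 ]
```

Call:
servo_tool:
  deltas:
    - [[40, 0, 0, -0.006, 0], [40, 0, 0, -0.004, 0], [40, 0, 0, -0.0015, 0], [40, 0, 0, -0.0015, 0], [40, 0, 0, 0, 0], [40, 0, 0, 0, 0], [40, 0, 0, 0, 0], [40, 0, 0, 0, 0]]

```text
time: 45.15
tool_pos: [0.6271, -0.1646, 0.0591]
tool_rot: [-0.0, 0.733, 0.681, -0.0]
contact_force: [-4.4, 1.6, 11.4]
gripper_width: 0.544
grasp_force: 63.4
```

```bash
python3 st.py
```

```text
45.15 [ 0.6271 -0.1646  0.0591] yaw -4.22 g 0.544 63.4 F [-4.4  1.6 11.4] j [-0.37  0.28  1.69 -0.    1.18 -0.3 ]
```

Call:
servo_tool:
  deltas:
    - [[58, 0, 0, 0.0005, 0], [66, 0, 0, 0, 0], [72, 0, 0, 0, 0], [72, 0, 0, 0.01, 0], [72, 0, 0, 0.03, 0], [72, 0, 0, 0.05, 0], [50, 0, 0, 0.05, 0], [40, -0.01, 0.022, 0.05, 0]]

```text
time: 45.95
tool_pos: [0.6183, -0.1463, 0.2457]
tool_rot: [0.001, 0.733, 0.68, 0.0]
contact_force: [0.4, 0.5, -0.4]
gripper_width: 0.411
grasp_force: 0.0
```

Call:
servo_tool:
  deltas:
    - [[40, -0.018, 0.043, 0.05, -3], [40, -0.018, 0.043, 0.02, -3], [40, -0.018, 0.043, 0, -3], [40, -0.018, 0.043, 0, -3], [40, -0.018, 0.043, 0, -3], [40, -0.018, 0.043, 0, -3], [40, -0.018, 0.043, 0, -3], [40, -0.018, 0.043, 0, -3]]

```text
time: 46.75
tool_pos: [0.4778, 0.1886, 0.2994]
tool_rot: [0.0, 0.859, 0.512, 0.001]
contact_force: [1.2, 1.2, -0.4]
gripper_width: 0.401
grasp_force: 0.0
```

Call:
servo_tool:
  deltas:
    - [[40, -0.018, 0.043, 0, 0], [40, -0.018, 0.043, 0, 0], [40, -0.015, 0.04, 0, 0], [40, -0.012, 0.03, 0, 0], [40, 0, 0, 0, 0], [40, 0, 0, 0, 0], [40, 0, 0, 0, 0], [40, 0, 0, 0, 0]]

```text
time: 47.55
tool_pos: [0.4165, 0.3421, 0.2988]
tool_rot: [0.0, 0.859, 0.513, 0.0]
contact_force: [0.2, -0.2, -0.1]
gripper_width: 0.399
grasp_force: 0.0
```

```bash
python3 st.py;python3 cups.py; python3 mir.py | grep -E "0.16 |Yext"; python3 - <<'E'
from h import *
f=grab("top")
W=f["W"].reshape(-1,3)
k=(W[:,0]>.3)&(W[:,0]<.6)&(W[:,1]>.23)&(W[:,1]<.5)&(W[:,2]>.236)&(W[:,2]<.252);print("knob",W[k].mean(0),k.sum())
E
```

```text
47.55 [0.4165 0.3421 0.2988] yaw -28.33 g 0.399 0.0 F [ 0.2 -0.2 -0.1] j [ 0.55 -0.18  1.75 -0.    1.57  1.04]
[671.9 -42.2] 0.082 169 stand [176. 211.]
[677.3  58.1] 0.073 145 stand [174. 312.]
[ 625.9 -165.7] 0.077 156 stand [139.  85.]
[ 618.3 -278.1] 0.077 161 stand [140. -28.]
[ 615.  -334.6] 0.077 165 stand [141. -85.]
[ 574.3 -200.9] 0.077 128 stand [90. 46.]
top 0.16 X [2.4 3.6 4.4] Y [-89.  96.] 22
Yext [-99.  97.]
side 0.16 X [-13.1 -11.8 -10.2] Y [-97.  91.] 56
Yext [-101.   96.]
knob [0.41190527 0.3512695  0.2433092 ] 15
```

Cup 3 was knocked aside to stand (90,46) by the announced disturbance. It's still on the board and I'll check it later. Now I close the bar.

Call:
servo_tool:
  deltas:
    - [[40, -0.004, 0.008, 0, 0], [40, -0.003, 0.007, 0, 0], [40, 0, 0, -0.02, 0], [40, 0, 0, -0.02, 0], [40, 0, 0, -0.015, 0], [40, 0, 0, -0.006, 0], [28, 0, 0, 0, 0], [28, 0, 0, 0, 0]]

```text
time: 48.55
tool_pos: [0.4092, 0.3584, 0.2384]
tool_rot: [-0.0, 0.858, 0.513, 0.001]
contact_force: [-0.5, -0.3, 0.9]
gripper_width: 0.278
grasp_force: 0.0
```

```bash
python3 st.py; python3 - <<'E'
import numpy as np
h=np.array([.3239,.1991]);
a=np.radians(-1.4+np.linspace(62.5,-0.5,17));p=h+.18*np.c_[np.cos(a),np.sin(a)]
print(p[0]);print(np.round(np.diff(p,axis=0)*1000,1).tolist(),63/16, p[-1])
E
```

```text
48.55 [0.4092 0.3584 0.2384] yaw -28.23 g 0.278 0.0 F [-0.5 -0.3  0.9] j [ 0.58 -0.14  1.81  0.    1.47  1.08]
[0.41089083 0.35668361]
[[10.6, -6.3], [10.2, -7.1], [9.6, -7.7], [9.1, -8.4], [8.5, -9.0], [7.9, -9.6], [7.2, -10.1], [6.5, -10.5], [5.7, -11.0], [5.0, -11.3], [4.2, -11.6], [3.4, -11.9], [2.5, -12.1], [1.7, -12.2], [0.9, -12.3], [0.0, -12.4]] 3.9375 [0.50380104 0.19313207]
```

Call:
servo_tool:
  deltas:
    - [[28, 0.0116, -0.0078, 0, -3.94], [28, 0.0102, -0.0071, 0, -3.94], [28, 0.0096, -0.0077, 0, -3.94], [28, 0.0091, -0.0084, 0, -3.94], [28, 0.0085, -0.009, 0, -3.94], [28, 0.0079, -0.0096, 0, -3.94], [28, 0.0072, -0.0101, 0, -3.94], [28, 0.0065, -0.0105, 0, -3.94]]

```text
time: 49.35
tool_pos: [0.4803, 0.2879, 0.2391]
tool_rot: [-0.0, 0.966, 0.26, 0.001]
contact_force: [-0.8, 0.7, -0.3]
gripper_width: 0.276
grasp_force: 0.4
```

Call:
servo_tool:
  deltas:
    - [[28, 0.0057, -0.011, 0, -3.94], [28, 0.005, -0.0113, 0, -3.94], [28, 0.0042, -0.0116, 0, -3.94], [28, 0.0034, -0.0119, 0, -3.94], [28, 0.0025, -0.0121, 0, -3.94], [28, 0.0017, -0.0122, 0, -3.94], [28, 0.0009, -0.0123, 0, -3.94], [28, 0, -0.009, 0, -3]]

```text
time: 50.15
tool_pos: [0.5036, 0.1962, 0.2392]
tool_rot: [-0.001, 1.0, -0.004, 0.001]
contact_force: [-0.0, 1.0, -0.2]
gripper_width: 0.28
grasp_force: 0.4
```

```bash
python3 st.py
```

```text
50.15 [0.5036 0.1962 0.2392] yaw -90.5 g 0.28 0.4 F [-0.   1.  -0.2] j [ 0.23 -0.15  1.82  0.    1.47  1.81]
```

Call:
servo_tool:
  deltas:
    - [[28, 0, -0.001, 0, 0], [28, 0, -0.001, 0, 0], [28, 0, -0.001, 0, 0], [28, 0, -0.0005, 0, 0], [28, 0, 0, 0, 0], [28, 0, 0, 0, 0], [28, 0, 0, 0, 0], [28, 0, 0, 0, 0]]

```text
time: 50.95
tool_pos: [0.5034, 0.1945, 0.2387]
tool_rot: [-0.002, 1.0, -0.002, 0.001]
contact_force: [0.3, 4.7, 2.0]
gripper_width: 0.281
grasp_force: 2.6
```

```bash
python3 st.py;  python3 - <<'E'
from h import *
f=grab("top");W=f["W"].reshape(-1,3)
k=(W[:,0]>.3)&(W[:,0]<.6)&(W[:,1]>.15)&(W[:,1]<.25)&(W[:,2]>.210)&(W[:,2]<.219)
b=W[k];d=cv2.fitLine((b[:,:2]).astype(np.float32),cv2.DIST_HUBER,0,.01,.01).ravel();print("bar",d,np.degrees(np.arctan2(d[1],d[0]))+1.4,len(b))
E
```

```text
50.95 [0.5034 0.1945 0.2387] yaw -90.25 g 0.281 2.6 F [0.3 4.7 2. ] j [ 0.23 -0.15  1.82  0.    1.47  1.8 ]
bar [ 0.97441643 -0.22475004  0.55934703  0.17936793] -11.58818 71
```

Call:
servo_tool:
  deltas:
    - [[40, 0, 0.001, 0, 0], [40, 0, 0, 0, 0], [40, 0, 0, 0, 0], [40, 0, 0, 0.03, 0], [40, 0, 0, 0.05, 0], [40, -0.02, 0.04, 0.02, 0], [40, -0.03, 0.05, 0, 0], [40, -0.03, 0.05, 0, 0]]

```text
time: 51.8
tool_pos: [0.4312, 0.3206, 0.339]
tool_rot: [-0.0, 1.0, -0.004, 0.001]
contact_force: [0.4, 0.1, 0.1]
gripper_width: 0.401
grasp_force: 0.0
```

```bash
python3 st.py; python3 cups.py; python3 - <<'E'
from h import *
f=grab("top");W=f["W"].reshape(-1,3)
k=(W[:,0]>.34)&(W[:,0]<.57)&(W[:,1]>.15)&(W[:,1]<.25)&(W[:,2]>.210)&(W[:,2]<.219)
b=W[k];d=cv2.fitLine((b[:,:2]).astype(np.float32),cv2.DIST_HUBER,0,.01,.01).ravel();print("bar",np.degrees(np.arctan2(d[1],d[0])),len(b))
k=(W[:,0]>.56)&(W[:,0]<.69)&(W[:,1]>.15)&(W[:,1]<.23)&(W[:,2]>.244)&(W[:,2]<.256);print("pin",W[k].mean(0),k.sum())
a=f["pixels"][80:240,130:390]
cv2.imwrite("pics/t11.png",cv2.resize(a[:,:,::-1],None,fx=3,fy=3,interpolation=cv2.INTER_CUBIC))
E
```

```text
51.8 [0.4312 0.3206 0.339 ] yaw -90.44 g 0.401 0.0 F [0.4 0.1 0.1] j [ 0.5  -0.2   1.7  -0.    1.64  2.08]
[671.3 -40.8] 0.084 170 stand [175. 213.]
[675.7  57.2] 0.076 145 stand [172. 311.]
[ 626.5 -165.5] 0.078 149 stand [140.  85.]
[ 618.3 -277.4] 0.078 163 stand [140. -27.]
[ 614.4 -335. ] 0.079 173 stand [140. -85.]
[ 573.2 -200.9] 0.077 126 stand [89. 46.]
bar -1.5779493 580
pin [0.64531546 0.1855735  0.24941692] 37
```

View pics/t11.png

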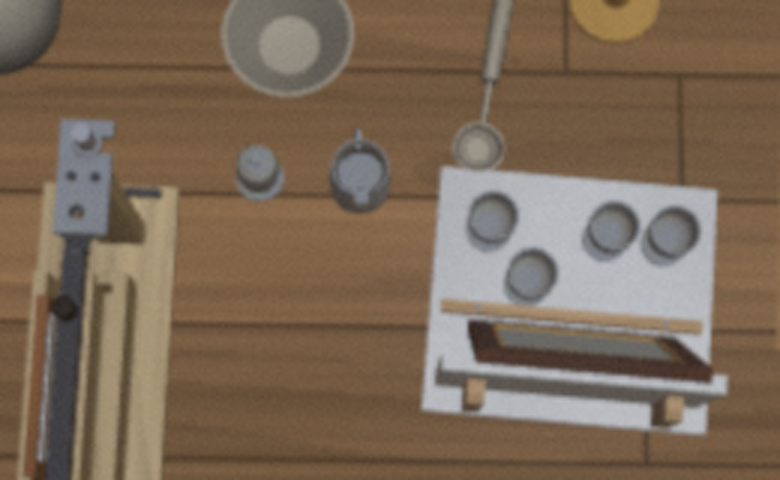

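The top view shows the pin in the notch (85,137), the bar shut, the mirror leaning behind the batten, and the cups at (492,218), (531,274), (612,228) and (671,233). Before handing in I check the shifted cup's tilt.

```bash
python3 - <<'E'
from h import *
for n,off in(("top",(0,0)),("side",(-.003,.001))):
    f=grab(n);W=f["W"].reshape(-1,3)
    for c in((.5732,-.2009),(.6183,-.2774),(.6265,-.1655)):
        c=np.array(c)+off;r=np.hypot(*(W[:,:2]-c).T);k=(r<.027)&(r>.019)&(W[:,2]>.06)
        A=np.c_[W[k][:,:2]-c,np.ones(k.sum())];s=np.linalg.lstsq(A,W[k][:,2],rcond=None)[0];print(n,c,np.round(s,3),k.sum())
E
```

```text
top [ 0.5732 -0.2009] [-0.036 -0.002  0.07 ] 72
top [ 0.6183 -0.2774] [0.003 0.01  0.069] 85
top [ 0.6265 -0.1655] [-0.031 -0.002  0.069] 77
side [ 0.5702 -0.1999] [-0.131 -0.008  0.068] 63
side [ 0.6153 -0.2764] [-0.    -0.016  0.066] 135
side [ 0.6235 -0.1645] [ 0.02  -0.012  0.066] 125
```

```bash
python3 -c "
from plant import manip
print(manip.job_done())"
```

```text
the job is handed in; nothing more can be done
None
```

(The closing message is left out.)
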